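# Clip the self-closing tweezers onto the long stud and lay it up for inspection

## Task

Without touching the long steel stud with the fingers, squeeze the self-closing tweezers open, put their jaws around its shank and let go so that they grip it. Then lift the tweezers, stud and all, and lay them flat on the cork-topped rest so that the stud stays gripped and hangs upright and free over the middle of the polished plate, with nothing but the tweezers touching it. Leave the two short studs standing where they are.

Things in the scene. Friction and masses are not known exactly. Their poses are not given: they have to be found in the camera images.
- tweezers_tail (a point): Centre of the tail block of the tweezers (loose, 170 mm long, 110 g, lying flat, shut), 13 mm above their underside. x runs from tail to jaws, y across (the way they open), z up. Block 36 mm (x) by 24 mm (y), 26 mm high, solid: held by its sides it carries the tool, jaws staying shut. Loaded, the tool balances about 70 mm ahead of here: hold it firmly
- tweezers_squeeze (a point): Midway between the two black squeeze pads, 68 mm ahead of the tail point, 13 mm above the underside; same axes. Pads 28 mm long (x), 26 mm high, outer faces 50 mm apart shut, 38 mm fully squeezed. Squeezing along y opens the jaws (7 N to start, 12 N to the end stop, where the tool can be lifted, jaws open); let go, and a spring shuts them
- tweezers_jaws (a point): Midway between the steel jaws, 70 mm ahead of the squeeze point, 138 mm ahead of the tail point, 15 mm above the underside; same axes. Each jaw 30 mm long (x), 12 mm high, 4 mm thick; its lower edge is 9 mm above the underside, 4 mm clear of a stud's head on the same surface. Gap 29 mm when fully open; they grip with about 3.5 N
- blade_left (a joint): Opening of the tweezers in rad: 0 shut and empty, 0.12 squeezed fully open, about 0.036 when gripping a stud's shank
- stud_long_mid (a point): Centre (35 mm up) of the long steel stud, 45 g, 70 mm high: a big nail standing point-up on its flat round head, 28 mm across and 5 mm thick; the shank is round, 9 mm thick. z is its axis, upwards. Three studs stand about 110 mm apart in a row left of centre, in any order; this is the tallest
- stud_short_a_mid (a point): Centre (21 mm up) of a short stud, 42 mm high, same head and shank, standing on its head; to be left alone
- stud_short_b_mid (a point): Centre (21 mm up) of the other short stud, the same; to be left alone
- rest_top (a point): Centre of the top of the inspection rest, a fixed wooden block with a flat cork top at the robot's right, 110 mm long (x), 90 mm wide (y), 35 mm high. x runs along the block towards the polished plate in front of it, z up
- mirror (a point): Centre of the polished metal plate (60 by 70 mm, upper face 6 mm above the bench) fixed in front of the rest, 105 mm ahead of the rest's centre along its x; same axes. With the tweezers lying along the rest's x and the stud over this point, the tail block is over the rear of the rest and the jaws reach beyond its front edge
Not all that is in view belongs to the job. What is shaped like the part that bears stud_long_mid but yellow is not meant. What is shaped like the part that bears rest_top but black is not meant.

How it is judged:
On the way, in this order (a step that is already met when the one before it is completed fails the run):
1. the tweezers, squeezed open, have the long stud's shank between their jaws (value of joint blade_left above 0.07 rad and x of stud_long_mid in the frame of tweezers_tail between 0.12 and 0.156 m and y of stud_long_mid in the frame of tweezers_tail between -0.012 and 0.012 m and angle between stud_long_mid's own z axis and vertical below 0.3 rad), for 0.1 s.
2. the tweezers grip the long stud and have lifted it clear of the bench (value of joint blade_left between 0.022 and 0.055 rad and x of stud_long_mid in the frame of tweezers_tail between 0.12 and 0.156 m and contact force between stud_long and tweezers above 0.5 N and height (world z) of stud_long_mid above 0.05 m), for 0.2 s.
At the end, for the whole second after the job is handed in: Tweezers let go, flat on the rest (within 0.1 rad), long stud still gripped (within 18 mm of the jaw middle, blade_left 0.022 to 0.055), still, upright within 0.2 rad, centre above 55 mm and within 22 mm of the plate centre, clear of rest and plate; short studs moved under 15 mm (value of joint blade_left between 0.022 and 0.055 rad and x of stud_long_mid in the frame of tweezers_tail between 0.12 and 0.156 m and contact force between stud_long and tweezers above 0.5 N and horizontal distance between stud_long_mid and mirror below 0.022 m and height (world z) of stud_long_mid above 0.055 m and angle between stud_long_mid's own z axis and vertical below 0.2 rad and angle between tweezers_tail's own z axis and vertical below 0.1 rad and contact force between tweezers and rest above 0.3 N and contact force between stud_long and rest below 0.05 N and linear speed of stud_long below 0.02 m/s and distance of each of stud_short_a_mid, stud_short_b_mid from where it was at the start of the episode below 0.015 m); the robot touches nothing.
It fails at once if the robot's fingers touch the long stud (contact force between the fingers and stud_long above 0.5 N).
It fails at once if a short stud is knocked over or moved away (distance of any of stud_short_a_mid, stud_short_b_mid from where it was at the start of the episode above 0.015 m).
It also fails if it takes over 58 s, if anything falls off the work surface, if the arm or the gripper's body presses on something with over 40 N, if the wrist force passes 120 N, or if a joint passes its speed limit or range.

## Robot

A 7-joint arm with a two-finger parallel gripper is mounted at the origin on the work surface. World frame = base frame: x ahead of the robot, y to its left, z up, the work surface at z = 0. Lengths are in m, angles in rad, forces in N, time in s.
With the tool pointing down it reaches from about 0.4 to 0.85 m from the base axis. Payload 10.4 kg.
Tool frame: the origin (TCP) lies at the very end of the fingers, on their centre line; the grasp point (between the pads) lies r.hold_point_z behind it (r.hold_point_z is the distance from the TCP to the grasp point, in m); z points along the fingers, y is the direction in which the jaws open and shut (so a half turn about z gives the same grasp; the last joint's range is limited). The gripper opens to 87 mm and grips with 3 to 60 N. Pads are 19 mm wide; open, the fingers measure 117 mm over their backs; the gripper's body (75 mm by 190 mm) begins 51 mm behind the grasp point.
Start: joints at [-1.231, 0.332, -0.065, 1.46, 0.022, 1.35, -0.088], TCP at [0.222, 0.584, 0.223] pointing down, gripper open.
Joint ranges: [-2.6, 2.6], [-0.5, 2.12], [-1.47, 1.34], [0.16, 2.42], [-1.27, 4.41], [0.06, 2.06], [-2.6, 2.6]. Speed limits (rad/s): [2.22, 2.22, 2.79, 2.79, 3.14, 3.14, 3.14].

## Interface

Orientations are given as a unit quaternion [x, y, z, w].
In Python, from bench import r gives the robot as it stands.
- The arm moves only by the tool send_rows, never from a script. Its argument "commands" is a list of rows, each a list of 7 numbers: the shift along the world's x, y, z normalised to -1 to 1, where 1 is 0.03 m, then the turn, a rotation vector about the world's x, y, z normalised to -1 to 1, where 1 is 5 degrees, then the gripper command: -1 is fully open, 1 is shut, values between are in proportion. In form: [[tx, ty, tz, ax, ay, az, jaw], ...]. A call has 1 to 10 rows; each row shifts and turns the pose as measured when the row begins; what a row does not reach is not made up. A row lasts 1/12 s, in which the tool goes at most 41.7 mm and 7.16 degrees, less where a joint would pass 70% of its speed; a pose out of reach is approached as far as the arm can. A call with a number of a shift or a turn outside -1 to 1 is refused whole. A call with a gripper value outside its range is refused whole. The fingers move at their own pace and stop on an object; "grip_force" is the grip in N (left out, the last holds). Time passes only in rows, so rows that do not move let the fingers close. It gives the time, the measured TCP pose, the force and the opening at its end, in the units of the state.
- r.read_state(): the state, without advancing time (a new reading comes with each control period).
- r.camera(name): name is "side" or "top" or "wrist"; returns the picture (384x512x3 uint8, blue, green, red); there is no depth.
- r.calibration(name): a dict with "K" (3x3 intrinsics, pixels), "R" (3x3) and "t" (3): a world point X has camera coordinates R X + t; the wrist camera has in their place "mount" (4x4, takes a point from camera to tool coordinates, whose origin is the TCP and whose axes are the flange's). Camera axes: x right, y down, z forward; pixel columns grow to the right and rows downward; lengths in m; the calibration is good to about 2 mm. A picture is of the moment at which its call begins: read the wrist's pose just before it. calibration takes no time and is no camera call.
- r.close_job(): hands the job in, once; it reports no verdict.
The state is a dict: "time": time; "joint_positions": joint angles; "joint_vel": joint speeds; "joint_torque": joint torques, N m; "ee_pos": TCP position; "eef_rot": TCP orientation; "ft_force": force on the tool from outside, world axes, zero at the start; "torque": the same for the moment, N m; "width": finger opening in m.
Only numpy, scipy, OpenCV 4.12 (cv2) and the standard library are available. Lean on these libraries where they do the work, as an engineer would, in place of code of your own. Each camera call takes 0.05 s, during which the arm holds its last target.

## Working session

There is one attempt and no reset: what is moved stays moved. The work goes in short steps, Python scripts to look and compute and a tool call to move; the robot and the scene stay as the last step left them, time stands still between calls to the robot, and variables do not carry over. Pictures are saved under pics/ and viewed, and the job is handed in when it is done.

Besides the shell and the picture viewer there is one more tool, called after "Request:" in YAML: its name, and indented under it one key for each argument. send_rows: Moves the arm, as the interface text tells. Scaled input: -1 to 1 covers 0.03 m each way for a shift and 5 degrees each way for a turn. Its arguments: {"type":"object","properties":{"commands":{"type":"array"},"grip_force":{"type":"number"}},"required":["commands"]}

```bash
mkdir -p pics; ls; python3 - <<'E'
from bench import r
import cv2,numpy as np
np.set_printoptions(precision=4,suppress=True)
s=r.read_state()
print(s, r.hold_point_z)
for n in("side","top","wrist"):
    im=r.camera(n); cv2.imwrite(f"pics/{n}0.png",im)
    print(n,r.calibration(n))
E
```

```text
pics
{'time': 0.0, 'joint_positions': array([-1.2306,  0.3329, -0.0647,  1.461 ,  0.0216,  1.3499, -0.0885]), 'joint_vel': array([-0.0002,  0.0007, -0.0012,  0.0001, -0.0003, -0.0015, -0.0006]), 'joint_torque': array([  0.0007, -62.3248,   0.0252, -38.9884,  -0.0612,   0.0399,
         0.0001]), 'ee_pos': array([0.2217, 0.5839, 0.2217]), 'eef_rot': array([ 0.1804,  0.9836, -0.0007, -0.0001]), 'ft_force': array([-0.5231,  0.4606, -0.7347]), 'torque': array([ 0.0147, -0.0283, -0.0224]), 'width': 0.08702379676011644} 0.0187
side {'K': array([[367.7453,   0.    , 254.4758],
       [  0.    , 367.7453, 190.6999],
       [  0.    ,   0.    ,   1.    ]]), 'R': array([[-0.8347, -0.5507, -0.005 ],
       [-0.2738,  0.4227, -0.8639],
       [ 0.4779, -0.7197, -0.5036]]), 't': array([0.3358, 0.186 , 0.6576])}
top {'K': array([[424.89  ,   0.    , 258.7338],
       [  0.    , 424.89  , 190.1366],
       [  0.    ,   0.    ,   1.    ]]), 'R': array([[ 0.018 , -0.9996, -0.0234],
       [-0.9855, -0.0138, -0.1691],
       [ 0.1687,  0.0261, -0.9853]]), 't': array([-0.0445,  0.4364,  1.022 ])}
wrist {'K': array([[335.3199,   0.    , 257.3679],
       [  0.    , 335.3199, 193.4337],
       [  0.    ,   0.    ,   1.    ]]), 'mount': array([[-0.0004, -0.9648, -0.2631,  0.0726],
       [ 1.    , -0.0006,  0.0009,  0.0007],
       [-0.0011, -0.2631,  0.9648, -0.1628],
       [ 0.    ,  0.    ,  0.    ,  1.    ]])}
```

View pics/top0.png

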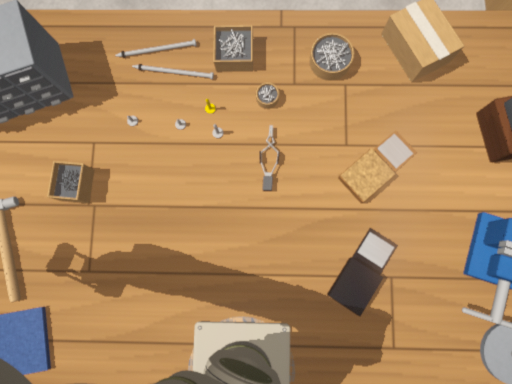

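View pics/side0.png

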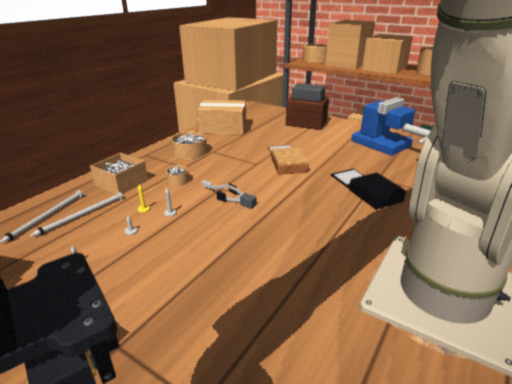

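View pics/wrist0.png

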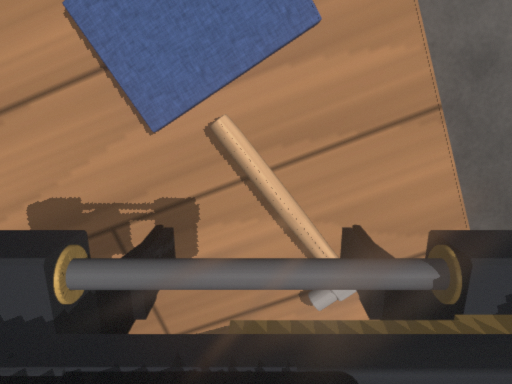

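The top view shows the tweezers near (269,165), a row of studs at (132,120), (180,124) and (218,131), a yellow stud at (210,106), the cork rest near (368,175), and its plate at (396,151). I'll zoom in and measure.

```bash
cat > h.py <<'E'
import numpy as np,cv2
from bench import r
from scipy.spatial.transform import Rotation as Ro
np.set_printoptions(precision=4,suppress=True)
def ray(n,uv,pose=None):
    c=r.calibration(n);K=c["K"]
    d=np.linalg.inv(K)@np.array([uv[0],uv[1],1.])
    if n=="wrist":
        p,q=pose; M=c["mount"];Rt=Ro.from_quat(q).as_matrix()
        return Rt@M[:3,3]+p, Rt@M[:3,:3]@d
    R,t=c["R"],c["t"]; return -R.T@t, R.T@d
def onz(n,uv,z,pose=None):
    o,d=ray(n,uv,pose); return o+d*(z-o[2])/d[2]
def proj(n,X,pose=None):
    c=r.calibration(n);X=np.array(X,float)
    if n=="wrist":
        p,q=pose;M=c["mount"];Rt=Ro.from_quat(q).as_matrix()
        x=M[:3,:3].T@(Rt.T@(X-p)-M[:3,3])
    else: x=c["R"]@X+c["t"]
    u=c["K"]@x; return u[:2]/u[2]
def tri(a,b):
    A=[];B=[]
    for o,d in(a,b):
        d=d/np.linalg.norm(d);P=np.eye(3)-np.outer(d,d);A.append(P);B.append(P@o)
    X=np.linalg.solve(sum(A),sum(B)); return X,[np.linalg.norm(p@(X-o)) for p,(o,d) in zip(A,(a,b))]
E
python3 - <<'E'
from h import *
im=cv2.imread("pics/top0.png")
c=im[95:215,110:430]; cv2.imwrite("pics/top0a.png",cv2.resize(im[95:200,115:295],None,fx=4.4,fy=4.4,interpolation=cv2.INTER_CUBIC))
cv2.imwrite("pics/top0b.png",cv2.resize(im[125:210,330:420],None,fx=6,fy=6,interpolation=cv2.INTER_CUBIC))
im=cv2.imread("pics/side0.png")
cv2.imwrite("pics/side0a.png",cv2.resize(im[140:270,60:320],None,fx=3,fy=3,interpolation=cv2.INTER_CUBIC))
for uv in((132,120),(180,124),(218,131),(210,106)): print(onz("top",uv,0))
for uv in((170,214),(131,234),(143,212)): print(onz("side",uv,0))
E
```

```text
[0.6288 0.3059 0.    ]
[0.619  0.1764 0.    ]
[0.6007 0.0743 0.    ]
[0.67   0.0981 0.    ]
[0.5947 0.0779 0.    ]
[ 0.6104  0.183  -0.    ]
[0.6561 0.1074 0.    ]
```

View pics/top0a.png

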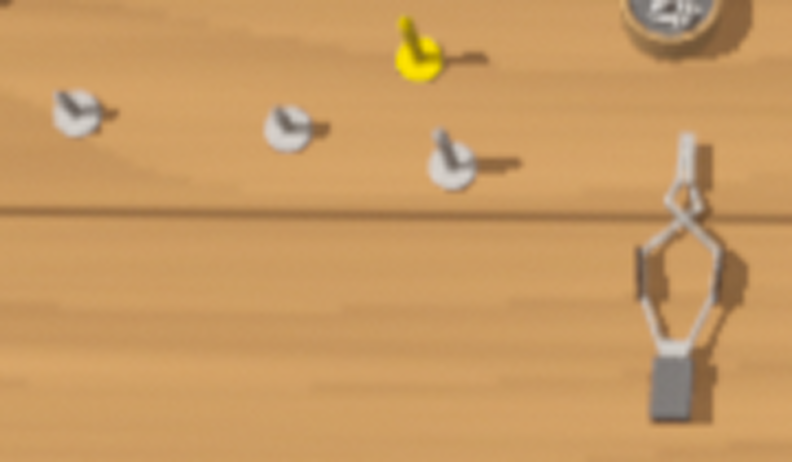

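View pics/top0b.png

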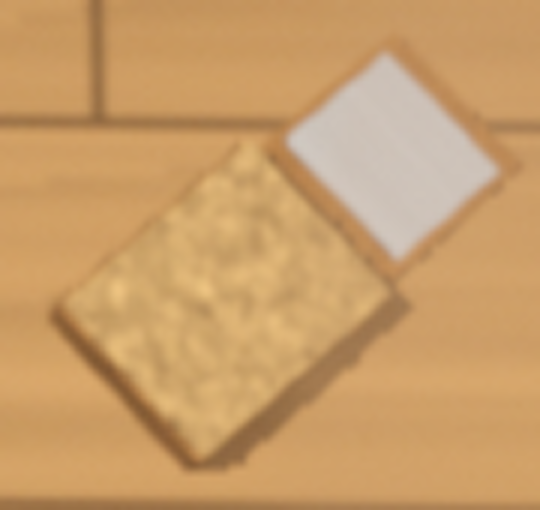

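View pics/side0a.png

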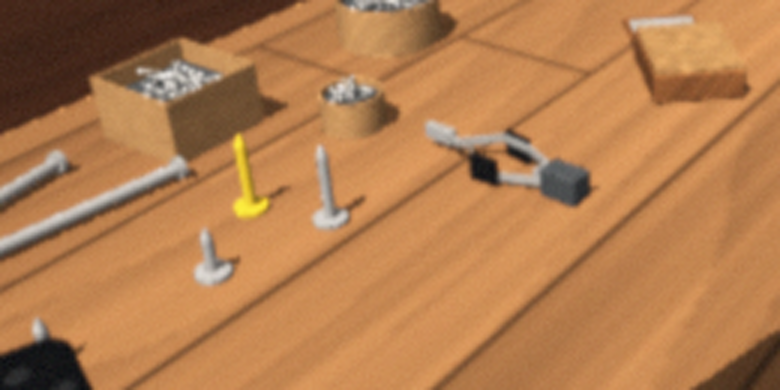

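The long grey stud is the one nearest the tweezers, with its head at about (217.7,132.5) in the top view. The short ones are at (132,120) and (180,124). The rest is cork-topped and angled towards lower-right to upper-right. Next are rough positions from the masks.

```bash
python3 - <<'E'
from h import *
f=4.4
C=lambda U,V:((U+.5)/f-.5+115,(V+.5)/f-.5+95)
print("tail",onz("top",C(671,386),.026))
print("jaw",onz("top",C(686,150),.021))
print("stud head",onz("top",C(452,165),.005),onz("top",C(288,129),.005),onz("top",C(77,113),.005),"yel",onz("top",C(418,58),.005))
print("tip",onz("top",C(439,134),.07))
f=6
D=lambda U,V:((U+.5)/f-.5+330,(V+.5)/f-.5+125)
P=[onz("top",D(*p),.035) for p in((62,306),(245,140),(396,288),(200,464))]
print("rest corners",P,np.mean(P,0)); e=P[1]-P[0];print(np.linalg.norm(P[1]-P[0]),np.linalg.norm(P[2]-P[1]),np.degrees(np.arctan2(*e[1::-1])))
e=P[2]-P[3];print(np.degrees(np.arctan2(*e[1::-1])))
Q=[onz("top",D(*p),.006) for p in((288,142),(388,50),(500,170),(399,262))]
m=np.mean(Q,0);print("mirror",m,[np.linalg.norm(Q[i]-Q[i-1]) for i in range(4)]); e=m-np.mean(P,0);print(np.linalg.norm(e[:2]),np.degrees(np.arctan2(e[1],e[0])))
E
```

```text
tail [ 0.4591 -0.058   0.026 ]
jaw [ 0.6017 -0.0647  0.021 ]
stud head [0.596  0.0753 0.005 ] [0.6175 0.1751 0.005 ] [0.6263 0.3038 0.005 ] yel [0.6631 0.0982 0.005 ]
tip [0.5937 0.0748 0.07  ]
rest corners [array([ 0.4771, -0.2396,  0.035 ]), array([ 0.5493, -0.3173,  0.035 ]), array([ 0.4865, -0.378 ,  0.035 ]), array([ 0.4114, -0.2953,  0.035 ])] [ 0.4811 -0.3075  0.035 ]
0.106046270970595 0.08735663082339273 -47.04539100650562
-47.768461795295266
mirror [ 0.5512 -0.3878  0.006 ] [np.float64(0.06955636185870971), np.float64(0.060891800528199126), np.float64(0.0702231970171793), np.float64(0.060636345245624494)]
0.10653677449916163 -48.8477861760856
```

Request:
send_rows:
  commands:
    - [0.8,-1,0.3,0,0,0.8,-1]
    - [1,-1,0.3,0,0,0.8,-1]
    - [1,-1,0,0,0,0.8,-1]
    - [1,-1,0,0,0,0.8,-1]
    - [1,-1,0,0,0,0.8,-1]
    - [1,-1,0,0,0,0,-1]
    - [1,-1,0,0,0,0,-1]
    - [1,-1,0,0,0,0,-1]
    - [1,-1,0,0,0,0,-1]
    - [1,-1,0,0,0,0,-1]
  grip_force: 20

```text
time: 0.98
ee_pos: [0.5024, 0.2869, 0.2376]
eef_rot: [-0.012, 1.0, -0.002, -0.003]
ft_force: [1.8, 1.1, 0.4]
width: 0.0867
```

Request:
send_rows:
  commands:
    - [0.3,-1,0,0,0,0,-1]
    - [0.3,-1,0,0,0,0,-1]
    - [0.3,-1,0,0,0,0,-1]
    - [0.3,-1,0,0,0,0,-1]
    - [0.3,-1,0,0,0,0,-1]
    - [0.3,-1,0,0,0,0,-1]
    - [0.3,-1,0,0,0,0,-1]
    - [0.3,-1,0,0,0,0,-1]
    - [0.3,-1,0,0,0,0,-1]
    - [0.3,-1,0,0,0,0,-1]

```text
time: 1.82
ee_pos: [0.5972, -0.0312, 0.2351]
eef_rot: [-0.01, 1.0, -0.003, -0.004]
ft_force: [-0.1, 0.1, 0.9]
width: 0.0869
```

Request:
send_rows:
  commands:
    - [0.2,-1,0,0,0,0,-1]
    - [0,-0.4,0,0,0,0,-1]
    - [0,0,0,0,0,0,-1]
    - [0,0,0,0,0,0,-1]

```text
time: 2.15
ee_pos: [0.6028, -0.0837, 0.2339]
eef_rot: [-0.005, 1.0, -0.004, -0.005]
ft_force: [-0.2, 1.3, -0.4]
width: 0.0869
```

```bash
cat > snap.py <<'E'
import sys,json
from h import *
k=sys.argv[1]
for n in sys.argv[2:]:
    s=r.read_state(); im=r.camera(n); cv2.imwrite(f"pics/{n}{k}.png",im)
    if n=="wrist": json.dump([list(s["ee_pos"]),list(s["eef_rot"])],open(f"pics/pose{k}.json","w"))
    print(n,s["time"],s["ee_pos"],s["eef_rot"],s["width"])
E
python3 snap.py 1 wrist top
```

```text
wrist 2.15 [ 0.6028 -0.0837  0.2339] [-0.0049  1.     -0.0045 -0.0049] 0.08693167027807677
top 2.2 [ 0.6028 -0.0832  0.234 ] [-0.0052  1.     -0.0044 -0.0049] 0.08726468903382589
```

View pics/wrist1.png

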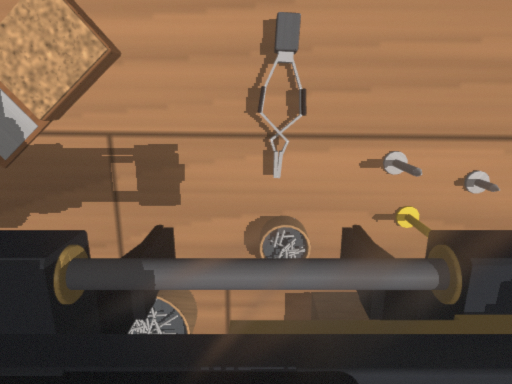

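The wrist view shows the tail block at about (288,33), the pads at (262,100) and (303,101), the jaws at (278,165), and the long stud's head at (395,163). I'll get positions from these.

```bash
python3 - <<'E'
from h import *
import json
pose=json.load(open("pics/pose1.json"));pose=(np.array(pose[0]),pose[1])
im=cv2.imread("pics/wrist1.png")
cv2.imwrite("pics/w1a.png",cv2.resize(im[0:190,240:330],None,fx=3,fy=3,interpolation=cv2.INTER_CUBIC))
cv2.imwrite("pics/w1b.png",cv2.resize(im[140:230,370:510],None,fx=4,fy=4,interpolation=cv2.INTER_CUBIC))
w=lambda u,v,z:onz("wrist",(u,v),z,pose)
a=w(262,100,.026);b=w(303,101,.026)
print("pads",a,b,np.linalg.norm(a-b),"mid",(a+b)/2)
print("jaws",w(278,165,.021),"tail",w(288.5,32,.026))
print("heads",w(395,163,.005),w(478,182,.005))
E
```

```text
pads [ 0.5265 -0.08    0.026 ] [ 0.5271 -0.0363  0.026 ] 0.043755548405150904 mid [ 0.5268 -0.0581  0.026 ]
jaws [ 0.5973 -0.0609  0.021 ] tail [ 0.4597 -0.054   0.026 ]
heads [0.5963 0.0777 0.005 ] [0.6181 0.179  0.005 ]
```

View pics/w1a.png

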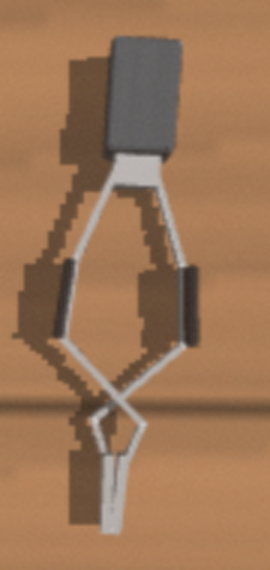

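View pics/w1b.png

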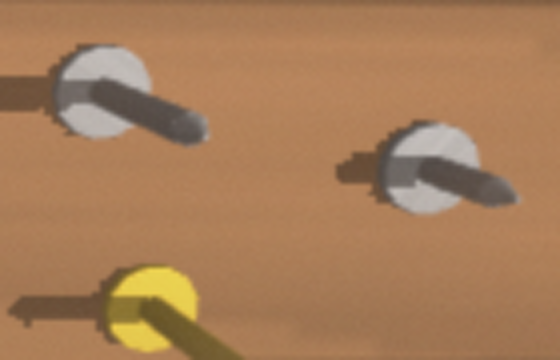

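Request:
send_rows:
  commands:
    - [-0.8,0.25,-0.8,0.1,-0.11,-0.4,-1]
    - [-0.8,0.25,-0.8,0,0,-0.28,-1]
    - [-0.8,0.25,-0.8,0,0,0,-1]
    - [0,0,-1,0,0,0,-1]
    - [0,0,-1,0,0,0,-1]
    - [0,0,0,0,0,0,-1]
    - [0,0,0,0,0,0,-1]

```text
time: 2.83
ee_pos: [0.5281, -0.0438, 0.1002]
eef_rot: [0.015, 1.0, 0.003, 0.003]
ft_force: [0.7, -0.7, 0.9]
width: 0.0869
```

```bash
python3 snap.py 2 wrist
```

```text
wrist 2.8333 [ 0.5281 -0.0438  0.1002] [0.0153 0.9999 0.0028 0.003 ] 0.08691746703908551
```

View pics/wrist2.png

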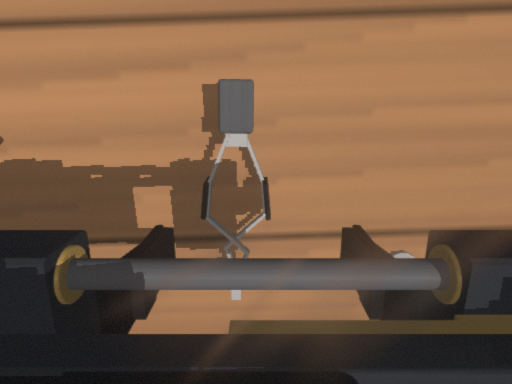

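The tail block is at (236,106), the pads at (206,198) and (266,198), and the jaw tip at (236,295) behind the bar.

```bash
python3 - <<'E'
from h import *
import json
pose=json.load(open("pics/pose2.json"));pose=(np.array(pose[0]),pose[1])
w=lambda u,v,z:onz("wrist",(u,v),z,pose)
im=cv2.imread("pics/wrist2.png"); hsv=cv2.cvtColor(im,cv2.COLOR_BGR2HSV)
roi=(slice(70,230),slice(195,290))
m=((hsv[...,1]<70)&(hsv[...,2]<95)).astype(np.uint8)*255
mm=np.zeros_like(m);mm[roi]=m[roi]
for c in cv2.findContours(mm,0,2)[0]:
    if cv2.contourArea(c)>60: print(cv2.boundingRect(c),cv2.minAreaRect(c))
a=w(206,198,.026);b=w(266.5,198,.026)
print("pads",a,b,np.linalg.norm(a-b),"mid",(a+b)/2)
print("tail",w(236,104,.026),"jaw tip",w(236.5,298,.021))
R=Ro.from_quat(pose[1]).as_matrix();print(R)
E
```

```text
(262, 178, 8, 41) ((265.5413818359375, 197.99655151367188), (40.1109733581543, 4.567501544952393), 85.2363510131836)
(202, 176, 25, 54) ((208.8490753173828, 204.97171020507812), (55.631019592285156, 19.779916763305664), 74.05460357666016)
(218, 80, 33, 53) ((233.74310302734375, 106.02293395996094), (52.915096282958984, 30.985776901245117), 88.26429748535156)
pads [ 0.5232 -0.0798  0.026 ] [ 0.5247 -0.0354  0.026 ] 0.044443240988052655 mid [ 0.524  -0.0576  0.026 ]
tail [ 0.4573 -0.0546  0.026 ] jaw tip [ 0.6107 -0.0619  0.021 ]
[[-0.9995  0.0305  0.0062]
 [ 0.0305  0.9995  0.0056]
 [-0.006   0.0057 -1.    ]]
```

Request:
send_rows:
  commands:
    - [-0.08,-0.45,-0.8,-0.06,0.07,-0.2,-1]
    - [0,0,-0.8,0,0,0,-1]
    - [0,0,-0.6,0,0,0,-1]
    - [0,0,0,0,0,0,-1]
    - [0,0,0,0,0,0,-1]

```text
time: 3.3
ee_pos: [0.5338, -0.0545, 0.0423]
eef_rot: [0.022, 1.0, 0.001, 0.007]
ft_force: [0.5, -0.5, 0.6]
width: 0.0868
```

Request:
send_rows:
  commands:
    - [-0.25,-0.12,-0.3,0,0.1,0,-1]
    - [0,0,-0.3,0,0,0,-1]
    - [0,0,0,0,0,0,-1]
    - [0,0,0,0,0,0,-1]

```text
time: 3.63
ee_pos: [0.5293, -0.0578, 0.0281]
eef_rot: [0.021, 1.0, 0.001, 0.006]
ft_force: [-0.0, -0.3, 0.1]
width: 0.0872
```

Request:
send_rows:
  commands:
    - [-0.15,0,-0.3,0,0.14,0,-1]
    - [-0.05,0,-0.3,0,0.1,0,-1]
    - [0,0,-0.2,0,0,0,-1]
    - [0,0,0,0,0,0,-1]

```text
time: 3.97
ee_pos: [0.5233, -0.0576, 0.0028]
eef_rot: [0.021, 1.0, 0.001, -0.005]
ft_force: [0.5, 0.4, -0.7]
width: 0.087
```

Request:
send_rows:
  commands:
    - [0.06,0,0.03,0,0,0,1]
    - [0,0,0,0,0,0,1]
    - [0,0,0,0,0,0,1]
    - [0,0,0,0,0,0,1]
    - [0,0,0,0,0,0,1]
    - [0,0,0,0,0,0,1]
    - [0,0,0,0,0,0,1]
    - [0,0,0,0,0,0,1]
  grip_force: 28

```text
time: 4.63
ee_pos: [0.5256, -0.0577, 0.0038]
eef_rot: [0.021, 1.0, 0.001, -0.005]
ft_force: [-0.1, -0.2, -1.6]
width: 0.0416
```

```bash
python3 snap.py 3 wrist
```

```text
wrist 4.6333 [ 0.5256 -0.0577  0.0038] [ 0.0212  0.9998  0.0013 -0.005 ] 0.0415998966999435
```

View pics/wrist3.png

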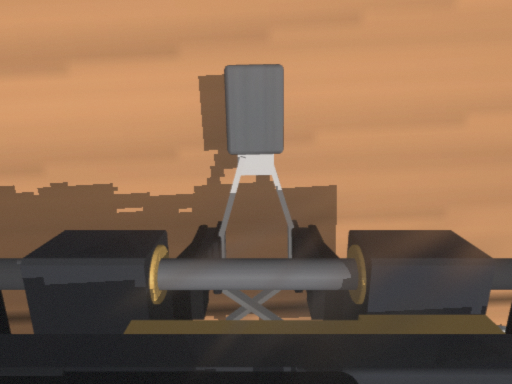

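The pads are between the fingers, with the blades at columns 222 to 292 and the tail block at (254,110). The width is 41.6 mm, so the squeeze is still closing.

Request:
send_rows:
  commands:
    - [0,0,0,0,0,0,1]
    - [0,0,0,0,0,0,1]
    - [0,0,0,0,0,0,1]
    - [0,0,0,0,0,0,1]

```text
time: 5.02
ee_pos: [0.5253, -0.0576, 0.0036]
eef_rot: [0.021, 1.0, 0.001, -0.005]
ft_force: [0.8, -0.7, -0.7]
width: 0.0371
```

Request:
send_rows:
  commands:
    - [0,0,0.4,0,0,0,1]
    - [0,0,0.6,0,0,0,1]
    - [0,0,0.8,0,0,0,1]
    - [0,0,0.8,0,0,0,1]
    - [0,0,0.8,0,0,0,1]
    - [0,0,0,0,0,0,1]
    - [0,0,0,0,0,0,1]

```text
time: 5.6
ee_pos: [0.5233, -0.0584, 0.1138]
eef_rot: [0.022, 1.0, 0.001, -0.006]
ft_force: [-0.5, -0.2, -0.9]
width: 0.0374
```

```bash
python3 snap.py 4 side top
```

```text
side 5.6 [ 0.5233 -0.0584  0.1138] [ 0.0218  0.9997  0.001  -0.0062] 0.037385571866607396
top 5.65 [ 0.5238 -0.0585  0.114 ] [ 0.0219  0.9997  0.001  -0.0057] 0.0369389146497041
```

View pics/side4.png

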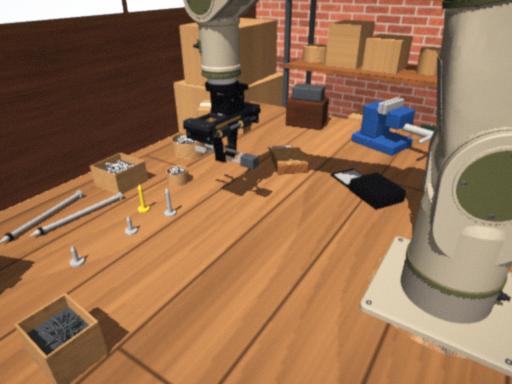

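View pics/top4.png

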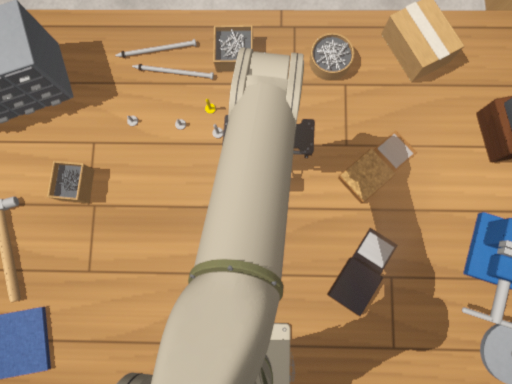

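The tweezers are lifted level in the fingers, with the tail block at (248,160) in the side view. The studs are untouched. Next I'll carry them over the long stud, underside still at about 0.11 m.

Request:
send_rows:
  commands:
    - [0,0.5,0,0,0,0,1]
    - [0.1,0.8,-0.05,0,0.05,0,1]
    - [0,0.8,-0.05,0,0.05,0,1]
    - [0,0.8,-0.05,0,0,0,1]
    - [0,0.7,0,0,0,0,1]
    - [0,0.4,0,0,0,0,1]
    - [0,0,0,0,0,0,1]
    - [0,0,0,0,0,0,1]

```text
time: 6.37
ee_pos: [0.5204, 0.064, 0.1009]
eef_rot: [0.024, 1.0, -0.001, -0.017]
ft_force: [0.2, -0.2, -1.3]
width: 0.0372
```

Request:
send_rows:
  commands:
    - [0.15,0.5,0,0,-0.3,0,1]
    - [0,0,0,0,0,0,1]
    - [0,0,0,0,0,0,1]
    - [0,0,0,0,0,0,1]

```text
time: 6.7
ee_pos: [0.5239, 0.0744, 0.0988]
eef_rot: [0.026, 1.0, -0.003, -0.006]
ft_force: [0.2, 0.4, -1.4]
width: 0.0375
```

```bash
python3 snap.py 5 side top; python3 -c "
from h import *
im=cv2.imread('pics/side5.png');cv2.imwrite('pics/s5.png',cv2.resize(im[80:240,90:270],None,fx=4,fy=4,interpolation=cv2.INTER_CUBIC)[:, :760][:600])"
```

```text
side 6.7 [0.5239 0.0744 0.0988] [ 0.0257  0.9996 -0.0026 -0.0059] 0.037500096873754205
top 6.75 [0.524  0.0739 0.0988] [ 0.0261  0.9996 -0.0028 -0.0059] 0.03759898444577611
```

View pics/s5.png

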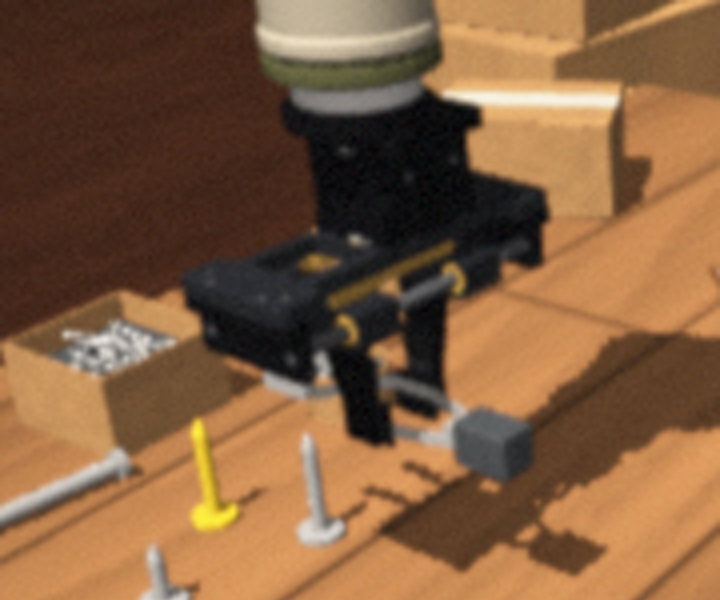

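```bash
cat > ov.py <<'E'
import sys
from h import *
# overlay expected tweezers pts given TCP pose; args: img k x y z yawdeg pitchdeg
def pts():
    P={}
    for sx in(-18,18):
        for sy in(-12,12):
            for z in(0,26): P[f"t{sx}{sy}{z}"]=(-68+sx,sy,z)
    for sx in(-15,15):
        for y in(-18.5,-14.5,14.5,18.5):
            for z in(9,21): P[f"j{sx}{y}{z}"]=(70+sx,y,z)
    return P
k=sys.argv[1];x,y,z,yaw,pit=map(float,sys.argv[2:7])
R=Ro.from_euler("ZY",[yaw,pit],degrees=True).as_matrix()
im=cv2.imread(f"pics/side{k}.png")
u0,v0,w,h=[int(a) for a in sys.argv[7:11]];f=4
big=cv2.resize(im[v0:v0+h,u0:u0+w],None,fx=f,fy=f,interpolation=cv2.INTER_CUBIC)
for n,p in pts().items():
    X=np.array([x,y,z])+R@(np.array(p)/1000-np.array([0,0,.0037]))
    u=proj("side",X)
    cv2.circle(big,tuple(int((a-b+.5)*f) for a,b in zip(u,(u0,v0))),3,(0,255,0) if n[0]=="t" else (0,0,255) if p[1]>0 else (255,0,255),-1)
cv2.imwrite(f"pics/ov{k}{sys.argv[11] if len(sys.argv)>11 else ''}.png",big)
E
python3 ov.py 5 .5239 .0744 .0988 -2.7 0 120 130 150 110
```

```text
(no output)
```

View pics/ov5.png

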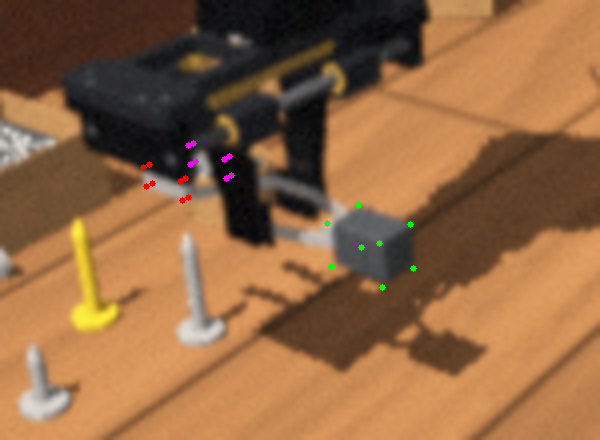

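The overlay of the predicted jaws and tail block falls on the real ones to within about 1–2 px, so the grasp model is sound. I'll shift the last 6 mm in y and start the descent.

Request:
send_rows:
  commands:
    - [0.06,0.25,0,0.05,-0.13,0,1]
    - [0,0,0,0,0,0,1]
    - [0,0,0,0,0,0,1]

```text
time: 7.05
ee_pos: [0.5262, 0.0805, 0.0989]
eef_rot: [0.027, 1.0, -0.0, 0.0]
ft_force: [0.3, 0.1, 0.0]
width: 0.0373
```

Request:
send_rows:
  commands:
    - [0,0,-0.3,0,0,0,1]
    - [0,0,-0.3,0,0,0,1]
    - [0,0,-0.3,0,0,0,1]
    - [0,0,0,0,0,0,1]
    - [0,0,0,0,0,0,1]

```text
time: 7.47
ee_pos: [0.5257, 0.0803, 0.0684]
eef_rot: [0.027, 1.0, -0.0, -0.0]
ft_force: [-0.3, 0.6, -1.6]
width: 0.037
```

```bash
python3 snap.py 6 side
```

```text
side 7.4667 [0.5257 0.0803 0.0684] [ 0.0273  0.9996 -0.0005 -0.0001] 0.03701801423621077
```

```bash
python3 ov.py 6 .5257 .0803 .0684 -3.1 0 120 130 150 110; cp pics/side6.png pics/sideR.png; python3 -c "
import cv2
im=cv2.imread('pics/side6.png');cv2.imwrite('pics/s6.png',cv2.resize(im[150:230,130:230],None,fx=7,fy=7,interpolation=cv2.INTER_CUBIC))"
```

```text
(no output)
```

View pics/ov6.png

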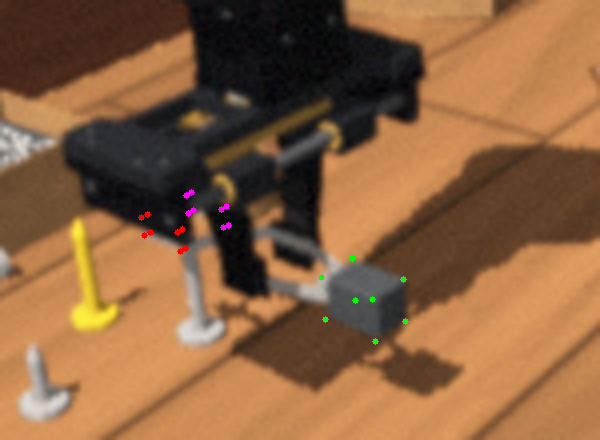

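View pics/s6.png

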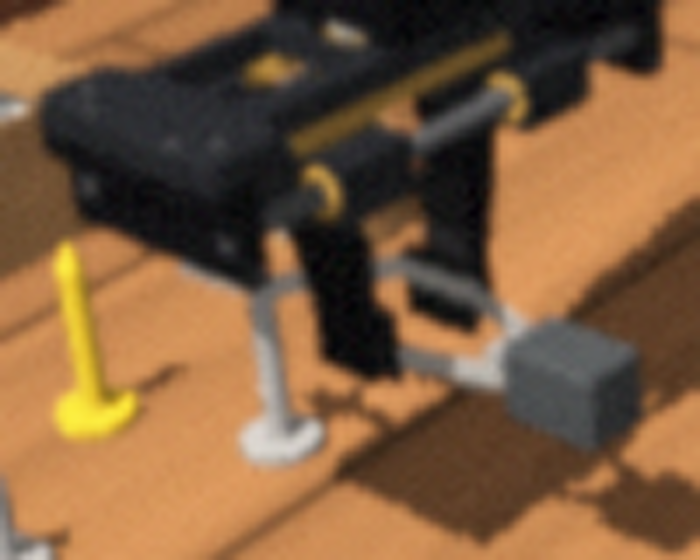

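The near jaw covers the stud's tip and the shank runs up between the jaws at (196,255)–(187,240) in the crop. That matches the prediction, so I'll descend slowly.

Request:
send_rows:
  commands:
    - [0,0,-0.3,0,0,0,1]
    - [0,0,-0.3,0,0,0,1]
    - [0,0,0,0,0,0,1]

```text
time: 7.77
ee_pos: [0.5259, 0.0804, 0.0491]
eef_rot: [0.027, 1.0, -0.0, 0.0]
ft_force: [-0.5, -0.2, -1.2]
width: 0.0369
```

```bash
python3 snap.py 7 side; python3 ov.py 7 .5257 .0803 .048 -3.1 0 120 130 150 110
```

```text
side 7.7667 [0.5259 0.0804 0.0491] [ 0.0273  0.9996 -0.0003  0.0002] 0.03691926815505553
```

View pics/ov7.png

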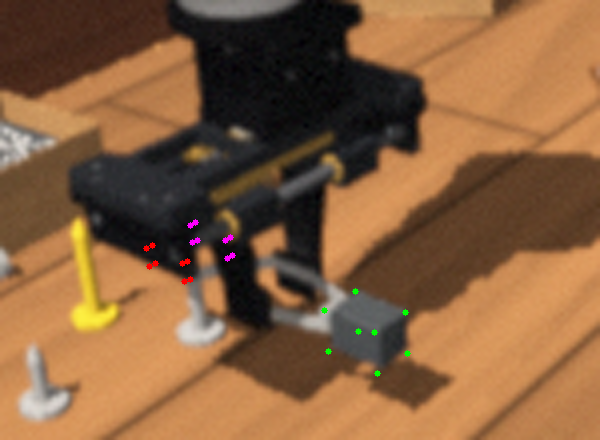

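Request:
send_rows:
  commands:
    - [0,0,-0.3,0,0,0,1]
    - [0,0,-0.3,0,0,0,1]
    - [0,0,-0.3,0,0,0,1]
    - [0,0,0,0,0,0,1]

```text
time: 8.15
ee_pos: [0.5265, 0.0806, 0.0204]
eef_rot: [0.027, 1.0, -0.0, 0.001]
ft_force: [-0.4, -0.1, -1.0]
width: 0.0372
```

```bash
python3 snap.py 8 side; python3 ov.py 8 .5257 .0803 .018 -3.1 0 120 130 150 110
```

```text
side 8.15 [0.5265 0.0806 0.0204] [ 0.0272  0.9996 -0.0001  0.0008] 0.037163779942701404
```

View pics/ov8.png

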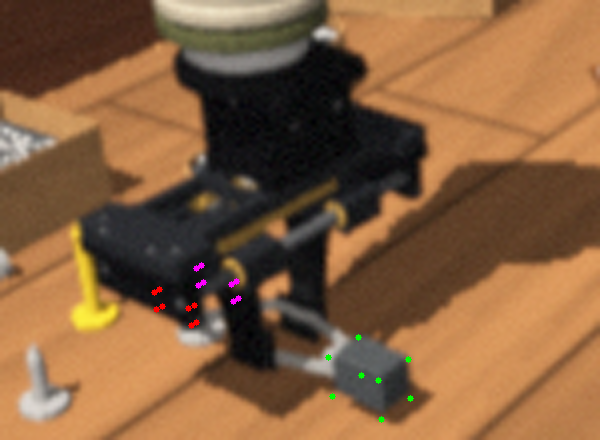

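The stud's head is still in place at (195,335) in the crop, and there has been no force jump. I'll go down to the bench.

Request:
send_rows:
  commands:
    - [0,0,-0.3,0,0,0,1]
    - [0,0,-0.2,0,0,0,1]
    - [0,0,0,0,0,0,1]
    - [0,0,0,0,0,0,1]

```text
time: 8.53
ee_pos: [0.5271, 0.0805, 0.0046]
eef_rot: [0.027, 1.0, -0.0, 0.001]
ft_force: [0.4, 1.1, 0.0]
width: 0.037
```

Request:
send_rows:
  commands:
    - [0,0,-0.02,0,0,0,1]
    - [0,0,0,0,0,0,0]
    - [0,0,0,0,0,0,-0.2]
    - [0,0,0,0,0,0,-0.5]
    - [0,0,0,0,0,0,-0.5]
    - [0,0,0,0,0,0,-0.5]
    - [0,0,0,0,0,0,-0.5]

```text
time: 9.12
ee_pos: [0.5282, 0.0808, 0.0054]
eef_rot: [0.027, 1.0, 0.0, 0.002]
ft_force: [0.4, 0.1, 0.1]
width: 0.0634
```

```bash
python3 snap.py 9 side wrist; python3 ov.py 9 .527 .0803 .0037 -3.1 0 120 130 150 110
```

```text
side 9.1167 [0.5282 0.0808 0.0054] [0.0273 0.9996 0.0004 0.0024] 0.063360441677413
wrist 9.1667 [0.5282 0.0808 0.0054] [0.0274 0.9996 0.0004 0.0024] 0.06400191836483027
```

View pics/ov9.png

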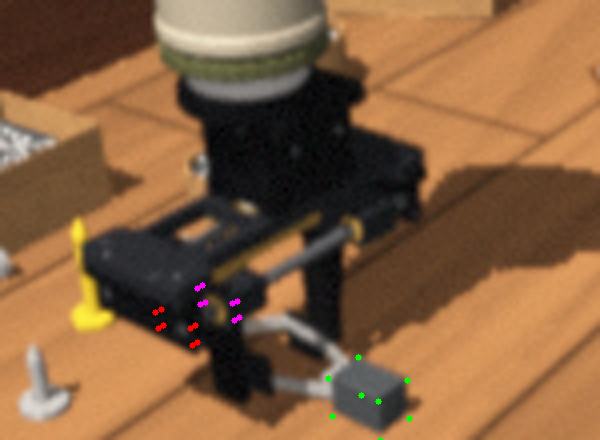

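View pics/wrist9.png

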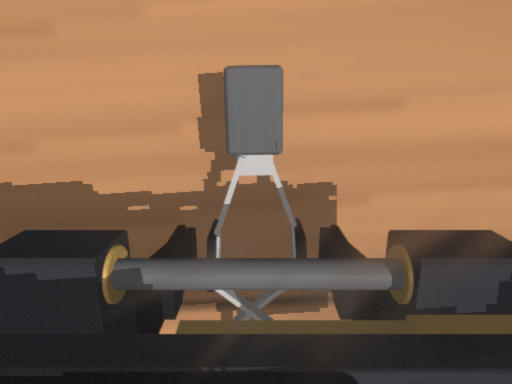

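The tweezers are released and the pads have sprung outward. I'll raise straight up and look at the grip.

Request:
send_rows:
  commands:
    - [0,0,0.4,0,0,0,-0.6]
    - [0,0,0.8,0,0,0,-0.6]
    - [0,0,1,0,0,0,-0.6]
    - [0,0,1,0,0,0,-0.6]
    - [0,0,1,0,0,0,-0.6]
    - [0.2,0,1,0,0,0,-0.6]
    - [0.5,0,1,0,0,0,-0.6]
    - [0.5,0,0.8,0,0,0,-0.6]
    - [0,0,0,0,0,0,-0.6]
    - [0,0,0,0,0,0,-0.6]

```text
time: 10.05
ee_pos: [0.5612, 0.0785, 0.2336]
eef_rot: [0.028, 1.0, 0.0, 0.003]
ft_force: [0.1, -0.3, -0.9]
width: 0.0699
```

```bash
python3 snap.py 10 side wrist; python3 -c "
import cv2
im=cv2.imread('pics/side10.png');cv2.imwrite('pics/s10.png',cv2.resize(im[150:260,90:250],None,fx=4.5,fy=4.5,interpolation=cv2.INTER_CUBIC))"
```

```text
side 10.05 [0.5612 0.0785 0.2336] [0.0282 0.9996 0.0002 0.003 ] 0.06989606086662417
wrist 10.1 [0.5614 0.0785 0.2338] [0.0283 0.9996 0.0004 0.0033] 0.07007210178461061
```

View pics/s10.png

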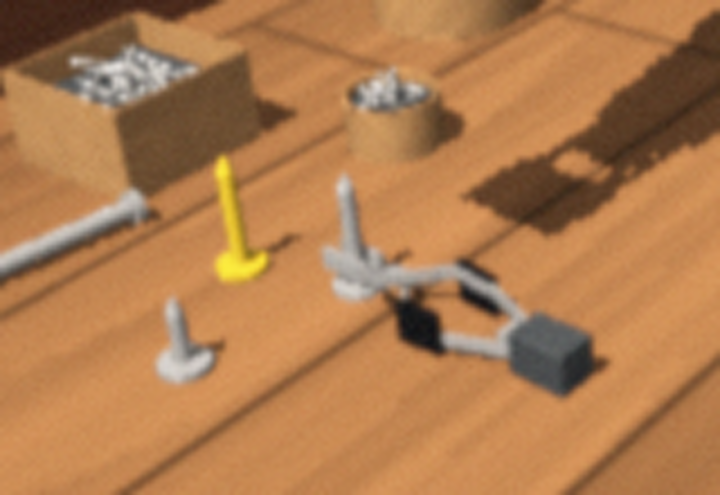

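View pics/wrist10.png

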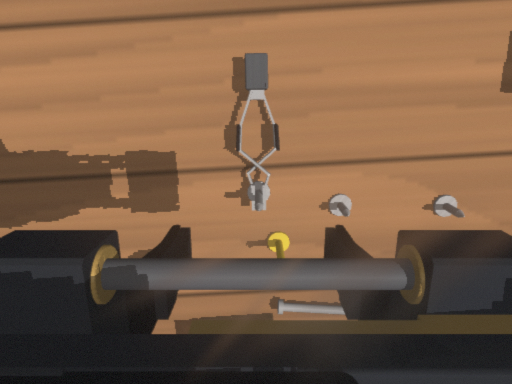

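The jaws hold the upright stud, and both short studs are in place. In the wrist view the tail block is at (256.5,70), the stud head at about (259,190), and the short studs at (340,205) and (446,206).

```bash
python3 - <<'E'
from h import *
import json
pose=json.load(open("pics/pose10.json"));pose=(np.array(pose[0]),pose[1])
w=lambda u,v,z:onz("wrist",(u,v),z,pose)
im=cv2.imread("pics/wrist10.png")
cv2.imwrite("pics/w10.png",cv2.resize(im[45:220,220:300],None,fx=3.4,fy=3.4,interpolation=cv2.INTER_CUBIC))
a=w(238.5,138,.026);b=w(277,138,.026);print("pads",(a+b)/2,np.linalg.norm(a-b))
t=w(256.5,70,.026);h=w(259,190,.005);print("tail",t,"head",h)
e=h-t;print(np.hypot(*e[:2]),np.degrees(np.arctan2(e[1],e[0])))
print("short",w(340,205,.005),w(446,206,.005))
E
```

```text
pads [0.5287 0.0822 0.026 ] 0.04217734509904772
tail [0.4586 0.0849 0.026 ] head [0.5934 0.0801 0.005 ]
0.13480809510911343 -2.019883464137032
short [0.618 0.178 0.005] [0.6268 0.3078 0.005 ]
```

View pics/w10.png

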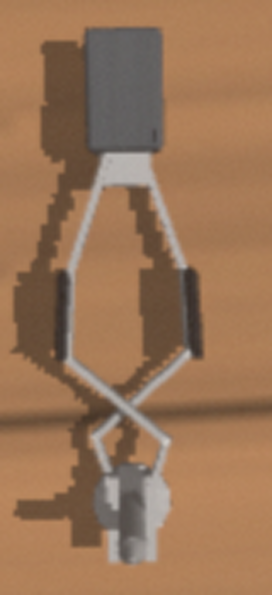

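Request:
send_rows:
  commands:
    - [-0.7,0.04,-0.5,0,0,0,-0.6]
    - [-0.9,0.05,-0.8,0,0,0,-0.6]
    - [-0.9,0.05,-0.9,0,0,0,-0.6]
    - [-0.7,0.04,-0.9,0,0,0,-0.6]
    - [-0.2,0,-0.9,0,0,0,-0.6]
    - [0,0,-0.8,0,0,0,-0.6]
    - [0,0,-0.6,0,0,0,-0.6]
    - [0,0,0,0,0,0,-0.6]
    - [0,0,0,0,0,0,-0.6]

```text
time: 10.9
ee_pos: [0.442, 0.0813, 0.0571]
eef_rot: [0.027, 1.0, -0.002, -0.004]
ft_force: [0.4, 0.2, 0.6]
width: 0.0695
```

```bash
python3 snap.py 11 side wrist
```

```text
side 10.9 [0.442  0.0813 0.0571] [ 0.0274  0.9996 -0.0024 -0.0041] 0.06948887497911059
wrist 10.95 [0.442  0.0813 0.0572] [ 0.0274  0.9996 -0.0024 -0.0041] 0.06977372201488949
```

View pics/side11.png

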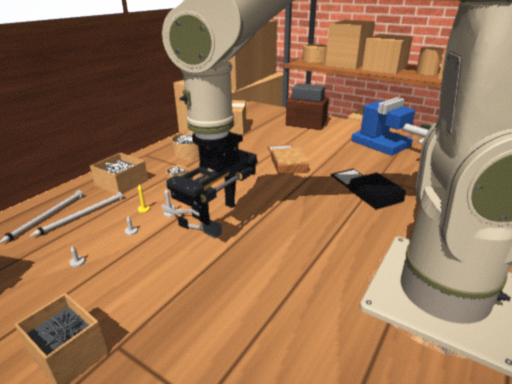

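View pics/wrist11.png

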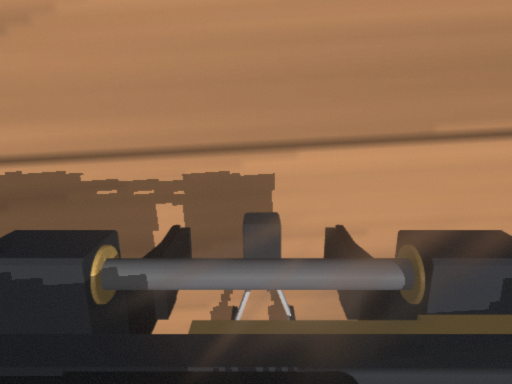

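Request:
send_rows:
  commands:
    - [0.5,0.08,-0.2,0.05,-0.09,0,-0.6]
    - [0,0,0,0,0,0,-0.6]
    - [0,0,0,0,0,0,-0.6]

```text
time: 11.25
ee_pos: [0.4603, 0.0846, 0.0553]
eef_rot: [0.028, 1.0, 0.001, 0.003]
ft_force: [-0.7, -0.2, -0.8]
width: 0.0698
```

Request:
send_rows:
  commands:
    - [0,0,-0.5,0,0.05,0,-0.6]
    - [0,0,-0.5,0,0,0,-0.6]
    - [0,0,-0.4,0,0,0,-0.6]
    - [0,0,0,0,0,0,-0.6]
    - [0,0,0,0,0,0,-0.6]

```text
time: 11.67
ee_pos: [0.4625, 0.0854, 0.0173]
eef_rot: [0.028, 1.0, 0.002, 0.004]
ft_force: [-0.2, 0.4, 0.3]
width: 0.0694
```

Request:
send_rows:
  commands:
    - [-0.08,-0.03,-0.2,0,0.06,0,-0.6]
    - [0,0,-0.2,0,0,0,-0.6]
    - [0,0,-0.1,0,0,0,-0.6]
    - [0,0,0,0,0,0,-0.6]

```text
time: 12.0
ee_pos: [0.4611, 0.085, 0.0039]
eef_rot: [0.028, 1.0, 0.003, 0.003]
ft_force: [0.7, -0.2, -0.3]
width: 0.0693
```

```bash
python3 snap.py 12 side wrist;  python3 ov.py 12 .527 .0807 .0037 -2.7 0 120 130 150 110
```

```text
side 12.0 [0.4611 0.085  0.0039] [0.0279 0.9996 0.0033 0.0025] 0.06926032972673331
wrist 12.05 [0.4612 0.085  0.0041] [0.0279 0.9996 0.0033 0.0026] 0.06978804141719544
```

View pics/ov12.png

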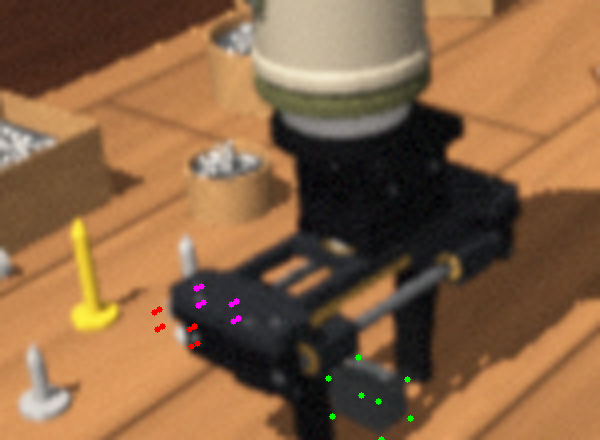

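View pics/wrist12.png

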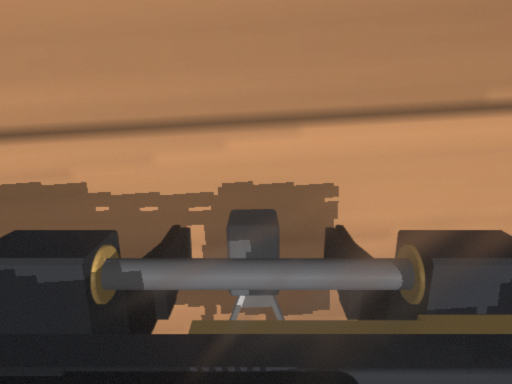

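Request:
send_rows:
  commands:
    - [0,0,0,0,0,0,0.2]
    - [0,0,0,0,0,0,0.4]
    - [0,0,0,0,0,0,1]
    - [0,0,0,0,0,0,1]
    - [0,0,0,0,0,0,1]
    - [0,0,0,0,0,0,1]
    - [0,0,0,0,0,0,1]
    - [0,0,0,0,0,0,1]
    - [0,0,0,0,0,0,1]
  grip_force: 60

```text
time: 12.85
ee_pos: [0.4619, 0.0852, 0.005]
eef_rot: [0.028, 1.0, 0.003, 0.003]
ft_force: [-0.5, 0.6, -0.2]
width: 0.0239
```

Gripped at 24 mm, which matches the tail block. Now a slow lift.

Request:
send_rows:
  commands:
    - [0,0,0.15,0,0,0,1]
    - [0,0,0.25,0,0,0,1]
    - [0,0,0.3,0,0,0,1]
    - [0,0,0.3,0,0,0,1]
    - [0,0,0.3,0,0,0,1]
    - [0,0,0.3,0,0,0,1]
    - [0,0,0.3,0,0,0,1]
    - [0,0,0.3,0,0,0,1]
    - [0,0,0,0,0,0,1]
    - [0,0,0,0,0,0,1]

```text
time: 13.68
ee_pos: [0.4617, 0.085, 0.0796]
eef_rot: [0.028, 1.0, 0.004, 0.004]
ft_force: [0.4, -1.0, -2.7]
width: 0.0236
```

```bash
python3 snap.py 13 side wrist; python3 -c "
import cv2
im=cv2.imread('pics/side13.png');cv2.imwrite('pics/s13.png',cv2.resize(im[90:250,90:270],None,fx=4,fy=4,interpolation=cv2.INTER_CUBIC)[:600])"
```

```text
side 13.6833 [0.4617 0.085  0.0796] [0.0281 0.9996 0.0038 0.0037] 0.02357550747622351
wrist 13.7333 [0.4618 0.085  0.0796] [0.0281 0.9996 0.0038 0.0038] 0.023709453064618514
```

View pics/s13.png

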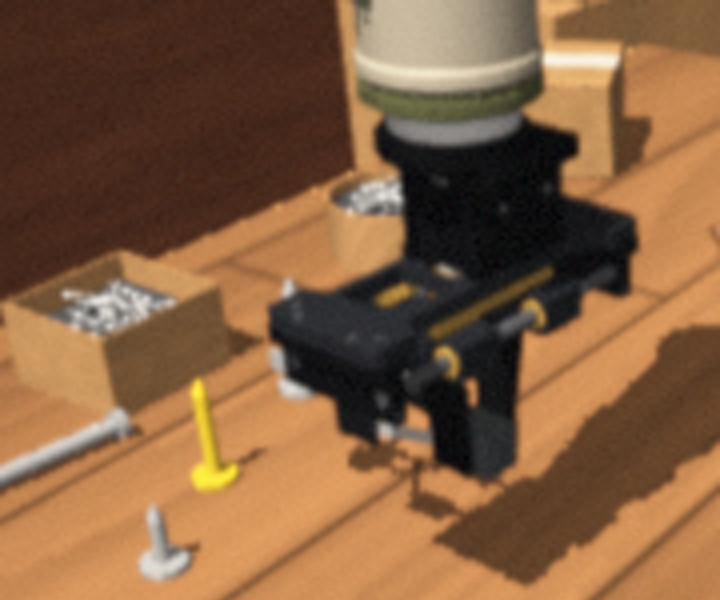

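The stud is lifted with the tweezers, upright, with its tip at (288,288) and head at (293,388) in the crop. I'll raise more, then swing towards the rest.

Request:
send_rows:
  commands:
    - [0,-0.1,0.4,0,0,0,1]
    - [0,-0.2,0.5,0,0,-0.1,1]
    - [0,-0.35,0.5,0,0,-0.25,1]
    - [0,-0.5,0.3,0,0,-0.4,1]
    - [0,-0.6,0.1,0,0,-0.5,1]
    - [0,-0.6,0,0,0,-0.6,1]
    - [0,-0.6,0,0,0,-0.6,1]
    - [0,-0.6,0,0,0,-0.6,1]
    - [0,-0.6,0,0,0,-0.6,1]
    - [0,-0.6,0,0,0,-0.6,1]

```text
time: 14.62
ee_pos: [0.4564, -0.0683, 0.1289]
eef_rot: [0.226, 0.974, 0.002, -0.001]
ft_force: [0.3, -0.3, -1.5]
width: 0.0238
```

Request:
send_rows:
  commands:
    - [0.05,-0.6,0,0,0,-0.5,1]
    - [0.05,-0.6,0,0,0,-0.5,1]
    - [0.05,-0.6,0,0,0,-0.5,1]
    - [0.05,-0.6,0,0,0,-0.4,1]
    - [0.05,-0.6,0,0,0,-0.4,1]
    - [0,-0.6,0,0,0,-0.3,1]
    - [0,-0.5,0,0,0,-0.2,1]
    - [0,-0.4,0,0,0,-0.1,1]
    - [0,-0.2,0,0,0,0,1]
    - [0,0,0,0,0,0,1]

```text
time: 15.45
ee_pos: [0.4629, -0.2313, 0.1278]
eef_rot: [0.366, 0.931, 0.0, -0.001]
ft_force: [0.7, 0.6, -1.7]
width: 0.0236
```

```bash
python3 snap.py 14 side top wrist
```

```text
side 15.45 [ 0.4629 -0.2313  0.1278] [ 0.3661  0.9306  0.0001 -0.001 ] 0.023592346528599446
top 15.5 [ 0.4629 -0.2306  0.1278] [ 0.3658  0.9307  0.0002 -0.0011] 0.023509072499585785
wrist 15.55 [ 0.4631 -0.2296  0.1277] [ 0.3653  0.9309  0.0005 -0.0012] 0.0236775614978936
```

View pics/side14.png

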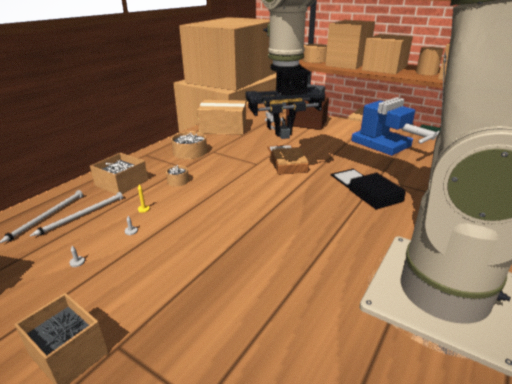

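View pics/top14.png

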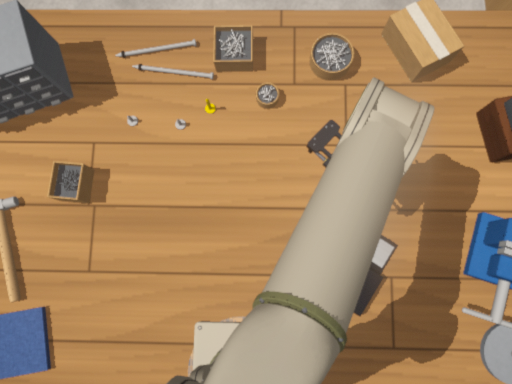

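View pics/wrist14.png

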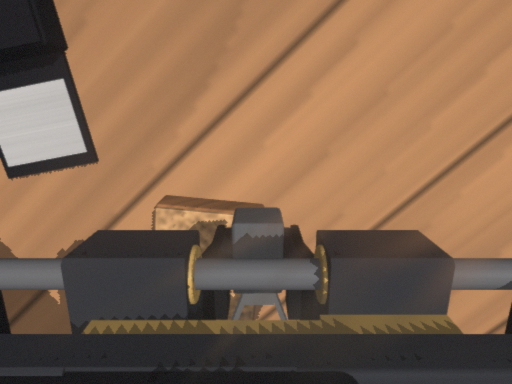

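Request:
send_rows:
  commands:
    - [0,-0.4,0,0,0,-0.4,1]
    - [0,-0.5,0,0,0,-0.4,1]
    - [0,-0.5,0,0,0,-0.2,1]
    - [0,-0.4,0,0,0,0,1]
    - [0,-0.1,0,0,0,0,1]
    - [0,0,0,0,0,0,1]
    - [0,0,0,0,0,0,1]

```text
time: 16.18
ee_pos: [0.4637, -0.2907, 0.128]
eef_rot: [0.409, 0.913, 0.001, -0.001]
ft_force: [0.8, 0.1, -0.7]
width: 0.0235
```

```bash
python3 snap.py 15 side wrist; python3 -c "
import cv2
im=cv2.imread('pics/side15.png');cv2.imwrite('pics/s15.png',cv2.resize(im[70:190,220:380],None,fx=5,fy=5,interpolation=cv2.INTER_CUBIC))"
```

```text
side 16.1833 [ 0.4637 -0.2907  0.128 ] [ 0.409   0.9125  0.0009 -0.0008] 0.023488587012224282
wrist 16.2333 [ 0.4637 -0.2905  0.128 ] [ 0.4088  0.9126  0.001  -0.0008] 0.023965290033174297
```

View pics/s15.png

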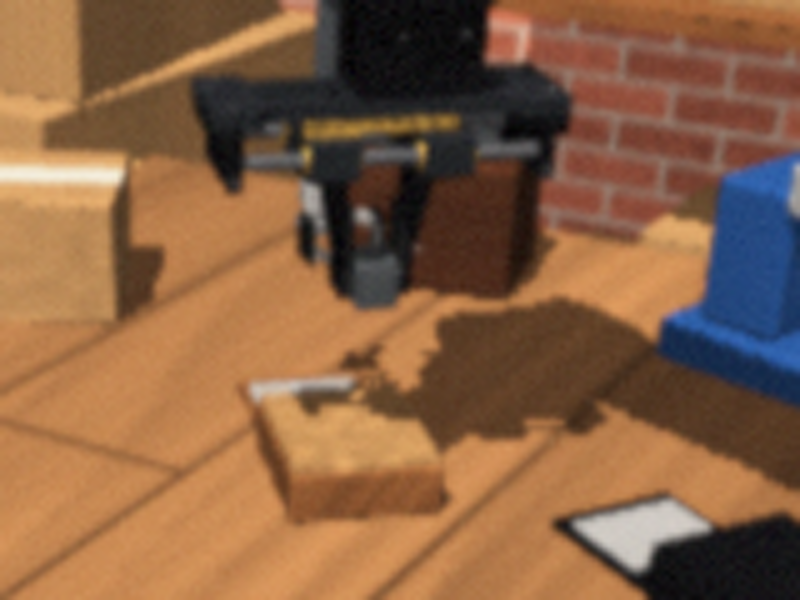

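View pics/wrist15.png

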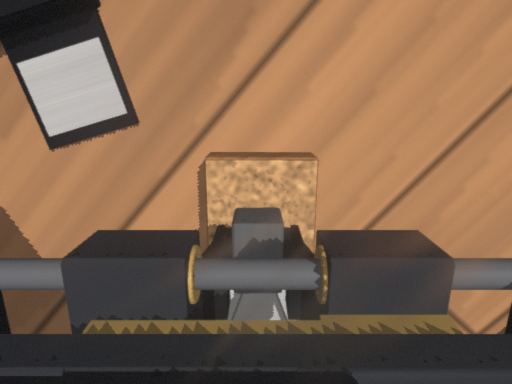

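The wrist view shows the rest's rear edge as a level line at row ~158, columns 206 to 317, so the yaw agrees. From it I can compute the rest's centre and the plate.

```bash
python3 - <<'E'
from h import *
import json
pose=json.load(open("pics/pose15.json"));pose=(np.array(pose[0]),pose[1])
w=lambda u,v,z:onz("wrist",(u,v),z,pose)
im=cv2.imread("pics/wrist15.png")
cv2.imwrite("pics/w15.png",cv2.resize(im[145:255,190:335],None,fx=5,fy=5,interpolation=cv2.INTER_CUBIC))
R=Ro.from_quat(pose[1]).as_matrix();print("tool yaw",np.degrees(np.arctan2(-R[1,0],-R[0,0])))
a=w(206,158,.035);b=w(317,158,.035);print(a,b,np.linalg.norm(a-b))
e=(b-a)/np.linalg.norm(b-a); x=np.array([e[1],-e[0],0]);print("x dir",x,np.degrees(np.arctan2(x[1],x[0])))
m=(a+b)/2;print("rest",m+.055*x,"mirror",m+.16*x)
for yaw in(-48,):
    x=np.array([np.cos(np.radians(yaw)),np.sin(np.radians(yaw)),0]);print(yaw,m+.055*x,m+.16*x)
E
```

```text
tool yaw -48.26403736471333
[ 0.4136 -0.2927  0.035 ] [ 0.4773 -0.236   0.035 ] 0.08533095618114071
x dir [ 0.6652 -0.7467  0.    ] -48.30326953294475
rest [ 0.482  -0.3054  0.035 ] mirror [ 0.5519 -0.3838  0.035 ]
-48 [ 0.4823 -0.3052  0.035 ] [ 0.5525 -0.3832  0.035 ]
```

View pics/w15.png

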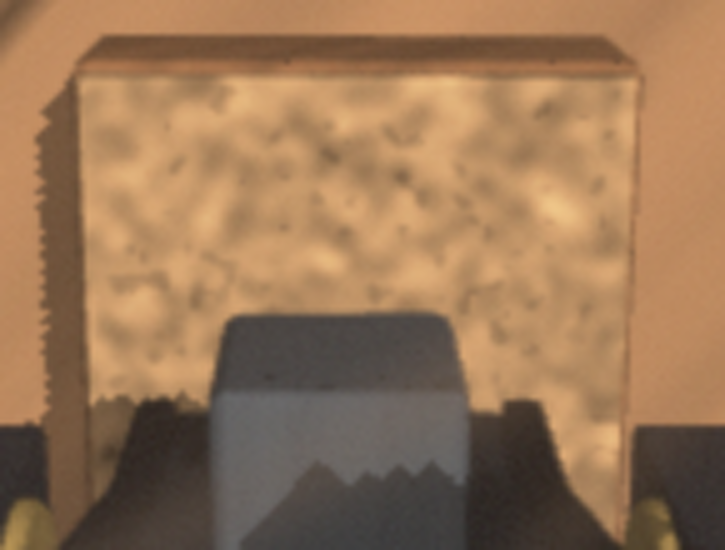

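Both estimates agree: plate at about (0.5515,-0.3855), yaw -48°. I'll shift by (-2,+5) mm and descend.

Request:
send_rows:
  commands:
    - [-0.06,0.18,0,0,0,0,1]
    - [0,0,-0.3,0,0,0,1]
    - [0,0,-0.5,0,0,0,1]
    - [0,0,-0.5,0,0,0,1]
    - [0,0,-0.4,0,0,0,1]
    - [0,0,-0.2,0,0,0,1]
    - [0,0,0,0,0,0,1]
    - [0,0,0,0,0,0,1]

```text
time: 16.95
ee_pos: [0.4627, -0.2785, 0.0666]
eef_rot: [0.405, 0.914, 0.003, -0.001]
ft_force: [0.3, 0.4, -1.8]
width: 0.0237
```

```bash
python3 snap.py 16 side; python3 -c "
import cv2
im=cv2.imread('pics/side16.png');cv2.imwrite('pics/s16.png',cv2.resize(im[90:190,230:350],None,fx=6,fy=6,interpolation=cv2.INTER_CUBIC))"
```

```text
side 16.95 [ 0.4627 -0.2785  0.0666] [ 0.4054  0.9141  0.0027 -0.0008] 0.023714893212533207
```

View pics/s16.png

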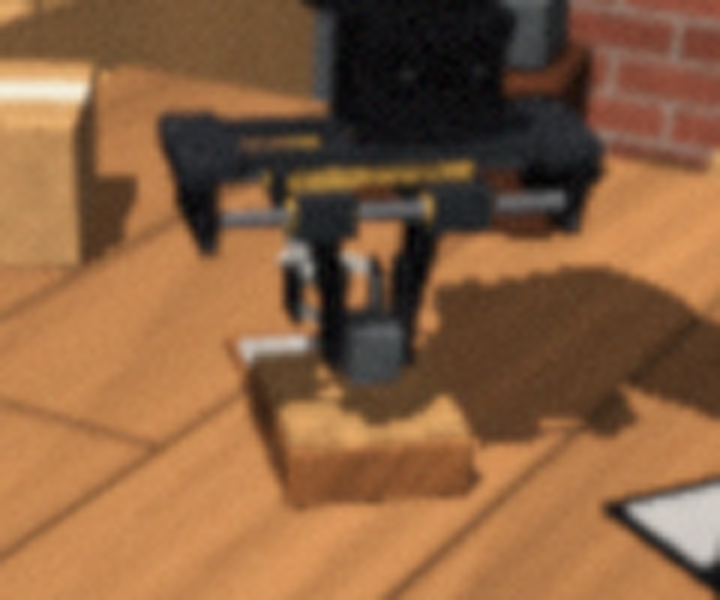

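Request:
send_rows:
  commands:
    - [-0.03,-0.22,-0.1,-0.06,0,0,1]
    - [0,0,-0.2,0,0,0,1]
    - [0,0,-0.2,0,0,0,1]
    - [0,0,-0.15,0,0,0,1]
    - [0,0,0,0,0,0,1]
    - [0,0,0,0,0,0,1]

```text
time: 17.5
ee_pos: [0.463, -0.2865, 0.0471]
eef_rot: [0.405, 0.914, 0.0, 0.002]
ft_force: [-0.9, 0.6, -1.8]
width: 0.0232
```

Request:
send_rows:
  commands:
    - [-0.03,0.04,-0.1,0,0,0,1]
    - [0,0,-0.1,0,0,0,1]
    - [0,0,0,0,0,0,1]
    - [0,0,0,0,0,0,1]

```text
time: 17.83
ee_pos: [0.4622, -0.2851, 0.0406]
eef_rot: [0.405, 0.914, 0.0, 0.002]
ft_force: [0.2, -0.6, -1.2]
width: 0.0235
```

```bash
python3 snap.py 17 side; python3 -c "
import cv2
im=cv2.imread('pics/side17.png');cv2.imwrite('pics/s17.png',cv2.resize(im[110:185,240:330],None,fx=8,fy=8,interpolation=cv2.INTER_CUBIC))"
```

```text
side 17.8333 [ 0.4622 -0.2851  0.0406] [0.4054 0.9141 0.0003 0.0023] 0.023506987957460142
```

View pics/s17.png

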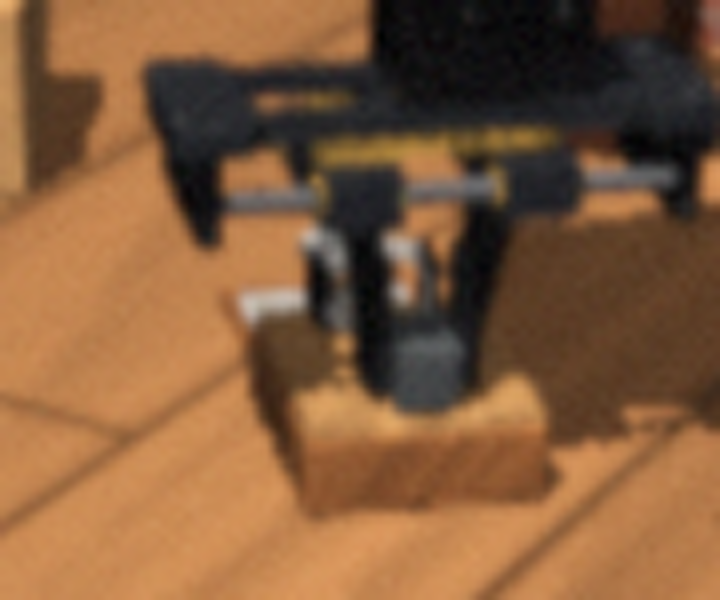

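Request:
send_rows:
  commands:
    - [0,0,-0.05,0,0,0,1]
    - [0,0,0,0,0,0,1]
    - [0,0,0,0,0,0,1]

```text
time: 18.13
ee_pos: [0.4627, -0.2855, 0.0404]
eef_rot: [0.405, 0.914, 0.001, 0.003]
ft_force: [0.2, -0.1, -1.4]
width: 0.0233
```

Request:
send_rows:
  commands:
    - [0,0,-0.05,0,0,0,1]
    - [0,0,0,0,0,0,1]
    - [0,0,0,0,0,0,1]

```text
time: 18.38
ee_pos: [0.4632, -0.2858, 0.0403]
eef_rot: [0.406, 0.914, 0.001, 0.004]
ft_force: [0.4, 0.2, -1.2]
width: 0.0236
```

Request:
send_rows:
  commands:
    - [0,0,-0.1,0,0.05,0,1]
    - [0,0,-0.05,0,0,0,1]
    - [0,0,0,0,0,0,1]
    - [0,0,0,0,0,0,1]

```text
time: 18.72
ee_pos: [0.4636, -0.2862, 0.0404]
eef_rot: [0.406, 0.914, 0.002, 0.001]
ft_force: [1.2, 0.0, -1.4]
width: 0.0231
```

```bash
python3 - <<'E'
from h import *
s=r.read_state()
for k in("time","ee_pos","ft_force","torque","joint_vel","joint_torque"): print(k,s[k])
E
```

```text
time 18.7167
ee_pos [ 0.4636 -0.2862  0.0404]
ft_force [ 1.2273  0.0154 -1.3537]
torque [0.0038 0.0566 0.0223]
joint_vel [ 0.0001 -0.0001 -0.0024  0.0013 -0.0014  0.0033  0.0001]
joint_torque [  0.0351 -50.5079   8.8706 -32.0643   0.0442   0.1648   0.0013]
```

Request:
send_rows:
  commands:
    - [0,0,-0.15,0,0,0,1]
    - [0,0,-0.15,0,0,0,1]

```text
time: 18.88
ee_pos: [0.4644, -0.2869, 0.0386]
eef_rot: [0.406, 0.914, 0.004, 0.002]
ft_force: [-32.4, 20.0, 89.0]
width: 0.0235
```

```bash
python3 - <<'E'
from h import *
s=r.read_state()
for k in("time","ee_pos","eef_rot","ft_force","torque","joint_torque"): print(k,s[k])
E
```

```text
time 18.8833
ee_pos [ 0.4644 -0.2869  0.0386]
eef_rot [0.4062 0.9138 0.0039 0.0016]
ft_force [-32.3955  20.0183  88.9873]
torque [4.2032 7.2878 0.2265]
joint_torque [  0.306  -18.9936   2.8456 -21.8784  -1.3687 -12.3999  -0.2634]
```

Contact is firm, at 89 N. I'll relieve it straight away.

Request:
send_rows:
  commands:
    - [0,0,0.05,0,0,0,1]
    - [0,0,0,0,0,0,1]

```text
time: 19.05
ee_pos: [0.4652, -0.2874, 0.0421]
eef_rot: [0.406, 0.914, 0.005, 0.003]
ft_force: [-0.4, 0.3, -2.3]
width: 0.0238
```

```bash
python3 - <<'E'
from h import *
s=r.read_state()
for k in("time","ee_pos","eef_rot","ft_force","torque","width"): print(k,s[k])
E
```

```text
time 19.05
ee_pos [ 0.4652 -0.2874  0.0421]
eef_rot [0.4063 0.9137 0.0046 0.0026]
ft_force [-0.356   0.29   -2.2641]
torque [0.0103 0.0684 0.0235]
width 0.023772576754690588
```

Request:
send_rows:
  commands:
    - [-0.1,0.07,0,-0.07,0.1,0,1]
    - [0,0,0,0,0,0,1]
    - [0,0,0,0,0,0,1]

```text
time: 19.3
ee_pos: [0.4615, -0.2849, 0.0407]
eef_rot: [0.406, 0.914, -0.001, -0.001]
ft_force: [0.1, 0.2, -1.1]
width: 0.0236
```

```bash
python3 snap.py 18 side wrist; python3 -c "
import cv2
im=cv2.imread('pics/side18.png');cv2.imwrite('pics/s18.png',cv2.resize(im[110:185,240:330],None,fx=8,fy=8,interpolation=cv2.INTER_CUBIC))"
```

```text
side 19.3 [ 0.4615 -0.2849  0.0407] [ 0.4062  0.9138 -0.0008 -0.0009] 0.023631280268660935
wrist 19.35 [ 0.4614 -0.2846  0.0405] [ 0.4062  0.9138 -0.0007 -0.0011] 0.023673292072215375
```

View pics/s18.png

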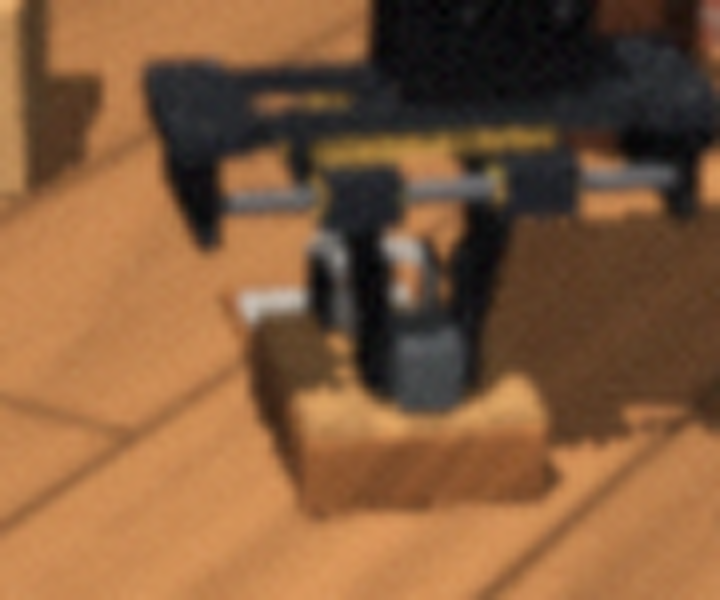

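View pics/wrist18.png

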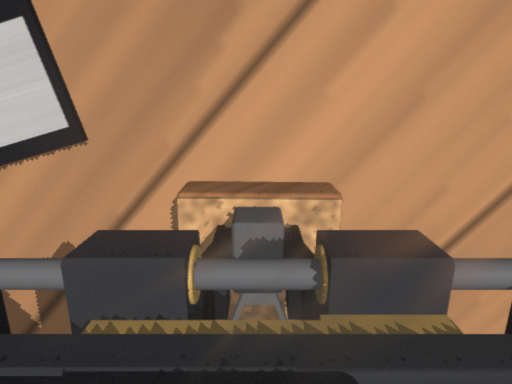

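The tail block is over the rear of the rest, aligned, and within 1 mm of the cork. I'll release gently.

Request:
send_rows:
  commands:
    - [0,0,0,0,0,0,0.4]
    - [0,0,0,0,0,0,0.3]
    - [0,0,0,0,0,0,0.1]
    - [0,0,0,0,0,0,-0.1]
    - [0,0,0,0,0,0,-0.3]
    - [0,0,0,0,0,0,-0.3]
    - [0,0,0,0,0,0,-0.3]
  grip_force: 10

```text
time: 19.98
ee_pos: [0.4619, -0.2852, 0.0404]
eef_rot: [0.406, 0.914, -0.001, -0.001]
ft_force: [0.5, -0.1, -0.2]
width: 0.0532
```

```bash
python3 snap.py 19 side wrist; python3 -c "
import cv2
im=cv2.imread('pics/side19.png');cv2.imwrite('pics/s19.png',cv2.resize(im[110:185,240:330],None,fx=8,fy=8,interpolation=cv2.INTER_CUBIC))"
```

```text
side 19.9833 [ 0.4619 -0.2852  0.0404] [ 0.4062  0.9138 -0.001  -0.0006] 0.05322924051390381
wrist 20.0333 [ 0.4619 -0.2852  0.0404] [ 0.4062  0.9138 -0.001  -0.0007] 0.05477261984775603
```

View pics/s19.png

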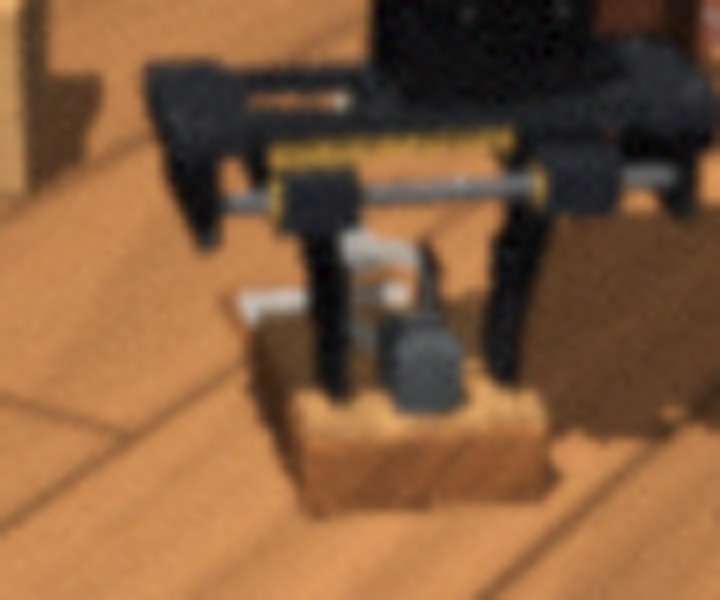

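View pics/wrist19.png

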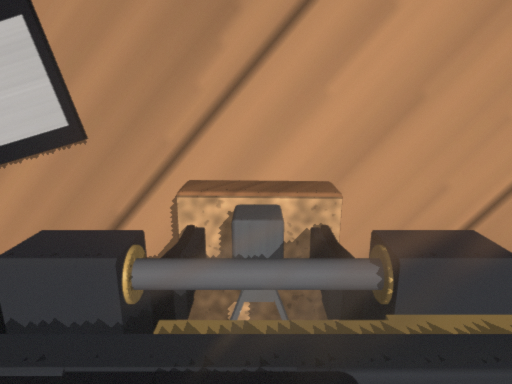

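The tweezers have been let go and lie still on the cork. I'll raise straight up and retreat to look.

Request:
send_rows:
  commands:
    - [0,0,0.3,0,0,0,-0.4]
    - [0,0,0.5,0,0,0,-0.4]
    - [0,0,0.8,0,0,0,-0.4]
    - [0,0,1,0,0,0,-0.4]
    - [0,0,1,0,0,0,-0.4]
    - [0,0.3,1,0,0,0,-0.4]
    - [0,1,0.6,0,0,0,-0.4]
    - [0,1,0,0,0,0,-0.4]
    - [0,1,0,0,0,0,-0.4]
    - [0,1,0,0,0,0,-0.4]

```text
time: 20.92
ee_pos: [0.4572, -0.1601, 0.2102]
eef_rot: [0.414, 0.91, -0.002, 0.001]
ft_force: [0.2, 0.5, 0.8]
width: 0.0608
```

Request:
send_rows:
  commands:
    - [0,1,0,0,0,0,-0.4]
    - [0,1,0,0,0,0,-0.4]
    - [0,1,0,0,0,0,-0.4]
    - [0,1,0,0,0,0,-0.4]
    - [0,1,0,0,0,0,-0.4]
    - [0,1,0,0,0,0,-0.4]
    - [0,1,0,0,0,0,-0.4]
    - [0,1,0,0,0,0,-0.4]
    - [0,0,0,0,0,0,-0.4]
    - [0,0,0,0,0,0,-0.4]

```text
time: 21.75
ee_pos: [0.4546, 0.0954, 0.2195]
eef_rot: [0.412, 0.911, 0.001, 0.006]
ft_force: [0.4, -0.9, -0.5]
width: 0.0611
```

```bash
python3 snap.py 20 side top; python3 -c "
import cv2
im=cv2.imread('pics/side20.png');cv2.imwrite('pics/s20.png',cv2.resize(im[110:185,240:330],None,fx=8,fy=8,interpolation=cv2.INTER_CUBIC))
im=cv2.imread('pics/top20.png');cv2.imwrite('pics/t20.png',cv2.resize(im[125:210,330:430],None,fx=7,fy=7,interpolation=cv2.INTER_CUBIC))"
```

```text
side 21.75 [0.4546 0.0954 0.2195] [0.4123 0.911  0.0012 0.0061] 0.06106655378301213
top 21.8 [0.4546 0.0958 0.2196] [0.4121 0.9111 0.0014 0.006 ] 0.06104413675782468
```

View pics/s20.png

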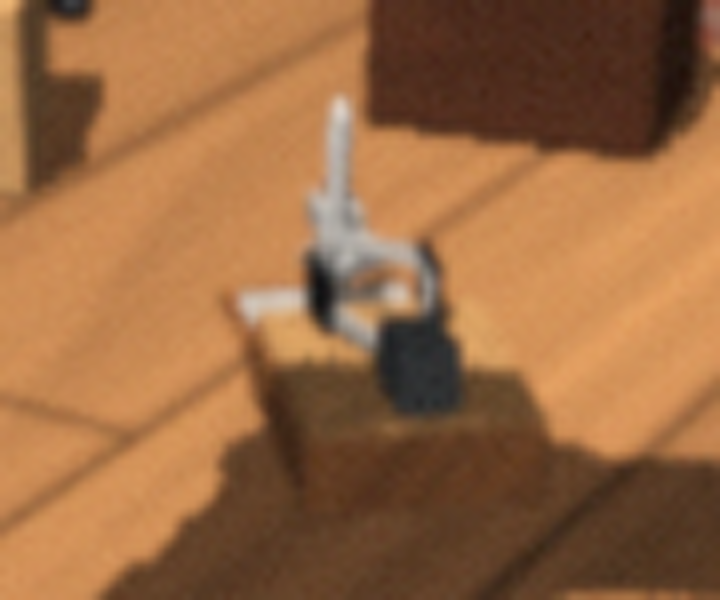

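View pics/t20.png

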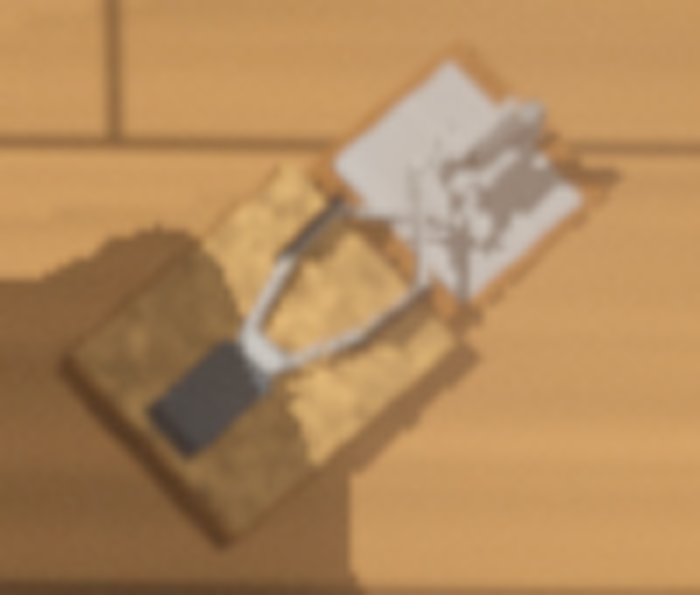

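View pics/top20.png

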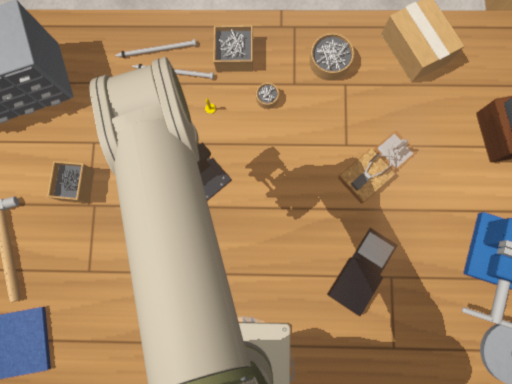

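The stud is still gripped and clear of the plate, but the jaws look as though they may be tilted up. I'll check the model overlay for pitch.

```bash
python3 - <<'E'
from h import *
x=np.array([np.cos(np.radians(-48)),np.sin(np.radians(-48)),0]);y=np.array([-x[1],x[0],0])
for pit,nm in((0,"a"),(-8,"b")):
  for cam,(u0,v0,f,w,h) in (("side",(240,110,8,90,75)),("top",(330,125,7,100,85))):
    im=cv2.imread(f"pics/{cam}20.png");big=cv2.resize(im[v0:v0+h,u0:u0+w],None,fx=f,fy=f,interpolation=cv2.INTER_CUBIC)
    tail=np.array([.4605,-.2835,.035]); p=np.radians(pit)
    X=np.cos(p)*x+np.array([0,0,-np.sin(p)]);Z=np.cross(X,y)
    rear=tail-.018*x
    def P(a,b,c): return rear+(a+.018)*X+b*y+c*Z
    def dot(q,col):
        u=proj(cam,q);cv2.circle(big,(int((u[0]-u0+.5)*f),int((u[1]-v0+.5)*f)),3,col,-1)
    for a in(-.018,.018):
        for b in(-.012,.012):
            for c in(0,.026): dot(P(a,b,c),(0,255,0))
    for a in(.123,.153):
        for b in(-.0065,.0065):
            for c in(.009,.021): dot(P(a,b,c),(0,0,255))
    for a in(.054,.082):
        for b in(-.023,.023):
            for c in(0,.026): dot(P(a,b,c),(255,255,0))
    for c in(0,.07): dot(P(.136,0,c),(255,0,255))
    cv2.imwrite(f"pics/m20{cam}{nm}.png",big)
E
```

```text
(no output)
```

View pics/m20sidea.png

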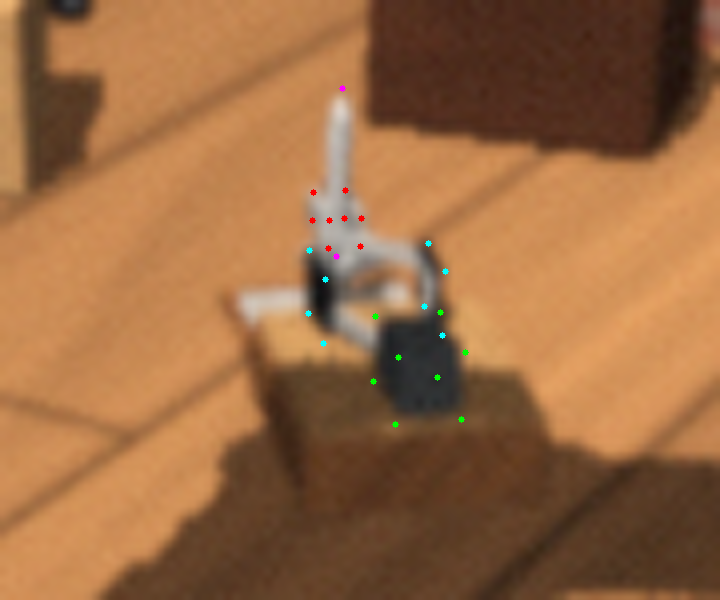

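View pics/m20topa.png

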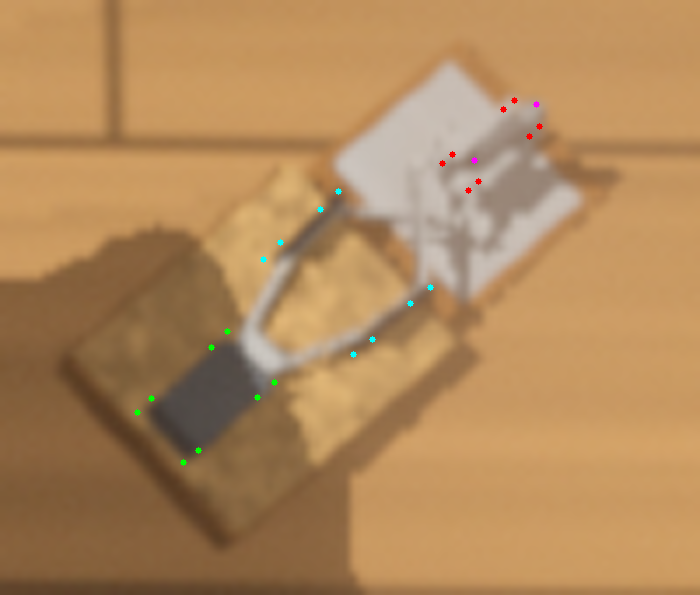

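The flat model matches the side view within about 1 px, so the tweezers are lying flat. In the top view the stud is about 2 mm from the plate centre, with a lean of ~0.06 rad. One last look at the short studs before handing in.

View pics/side20.png

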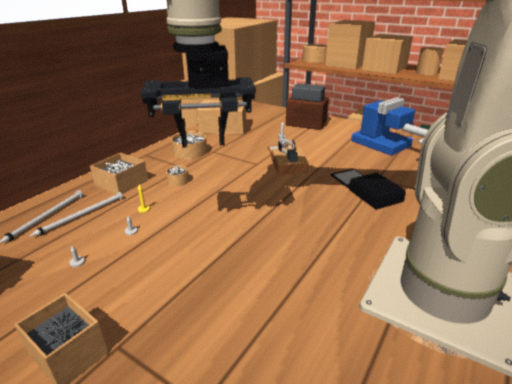

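The short studs stand at (131,226) and (77,257), the same pixels as before. The gripper is clear of everything, so I'm handing in.

```bash
python3 -c "
from bench import r
print(r.read_state()['time']); print(r.close_job())"
```

```text
21.85
the job is handed in; nothing more can be done
None
```

I handed the job in at 21.9 s. The long stud is gripped in the tweezers, which lie on the cork rest with the stud hanging over the polished plate. I squeezed the tweezers open, lowered their jaws over the stud and let go so they gripped it. Then I re-gripped them by the tail block, carried them to the rest and released them.

**Last checks:**
- **Lying flat:** the side view matches a flat-lying model to about 1 px.
- **Stud position:** in the top view the stud is about 2 mm from the plate centre and leans about 0.06 rad. Both are rough readings from pixels, but well inside the 22 mm and 0.2 rad limits.
- **Short studs:** both stand at the same pixels as before.
- **Gripper:** it is clear of everything.

**What went less well:**
- **Hard contact:** while setting the tool down, one press spiked to 89 N at the wrist (limit 120 N). I relieved it at once, and the later pictures show no visible harm.
- **Not measured:** the jaw opening and the contact forces between the stud, tweezers and rest were judged only from pictures.

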